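# Open the bushing case, lay its lid inside-up and put the two bushings away

### The job

Lift the loose lid off the bushing case, turn it over and lay it flat on the worktop beside the case with its open side up; set it down, don't drop it. Then put the two bushings away in the open case, each upright and fully home in the pocket of its own size, and leave the other things on the worktop where they are.

Things in the scene. Friction and masses are not known exactly. Their poses are not given: they have to be found in the camera images.
- case: Base of the bushing case, screwed down: dark steel plinth 86 x 52 x 12 mm (x, y, z) under a grey pocket block 76 x 42 mm, top 34 mm above the worktop; screw ears 8 mm high stand out 15 mm at both x ends. Origin: centre of the underside; x along the length, z up. Two round pockets in the block's top, 31 and 27 mm wide, 14 mm deep (floors 20 mm above the worktop).
- large_pocket (a point): Centre of the floor of the 31 mm pocket, 14 mm below its mouth; axes as the case.
- small_pocket (a point): Centre of the floor of the 27 mm pocket, 14 mm below its mouth; axes as the case.
- lid: Loose deep aluminium lid, an open-bottomed box 86 x 52 x 50 mm outside (x, y, z), walls 3 mm, crown 4 mm, about 0.12 kg. At first it sits over the pocket block with 2 mm play, its rim on the plinth 12 mm above the worktop; it must rise 22 mm to come clear. Origin: centre of the open rim plane; z points from rim to closed crown, x along the length.
- lid_crown (a point): Centre of the outer face of the lid's closed crown, 50 mm along z from the lid's origin.
- large_bushing: Turned bushing, 28 mm in diameter, 22 mm high, standing loose on the worktop. Origin: centre of its underside; z up its axis. Belongs in the 31 mm pocket.
- small_bushing: Turned bushing, 24 mm in diameter, 28 mm high, standing loose on the worktop. Origin: centre of its underside; z up its axis. Belongs in the 27 mm pocket.
- vee_block: Bystander: ground vee block 45 x 60 x 40 mm, loose, not to be disturbed. Origin: centre of the underside.
- block_123: Bystander: drilled steel block 76 x 50 x 25 mm, loose, not to be disturbed. Origin: centre of the underside.
- micrometer: Bystander: micrometer 41 x 134 x 15 mm lying flat, loose, not to be disturbed. Origin: centre of the underside.
Not all that is in view belongs to the job. What is shaped like the lid but blue or orange is not meant.

How it is judged:
By the outcome, as a careful person would: the job done as asked, in the order asked, and still so for the second after the job is handed in, with the robot touching nothing.
It also fails if it takes over 72 s, if anything falls off the work surface, if the arm or the gripper's body presses on something with over 40 N, if the wrist force passes 120 N, or if a joint passes its speed limit or range.

### The arm

A 6-joint arm with a two-finger parallel gripper is mounted at the origin on a cart in front of the work surface, level with it; the furniture and walls round the work are solid. World frame = base frame: x ahead of the robot, y to its left, z up, the work surface at z = 0. Lengths are in m, angles in rad, forces in N, time in s.
With the tool pointing down it reaches from about 0.275 to 0.75 m from the base axis. Payload 10.2 kg.
Tool frame: the origin (TCP) lies at the very end of the fingers, on their centre line; the grasp point (between the pads) lies manip.grip_depth behind it (manip.grip_depth is the distance from the TCP to the grasp point, in m); z points along the fingers, y is the line along which they close (so a half turn about z gives the same grasp; the last joint's range is limited). The gripper opens to 85 mm and grips with 20 to 120 N. Pads are 22 mm wide; open, the fingers measure 114 mm over their backs; the gripper's body (76 mm by 85 mm) begins 54 mm behind the grasp point. The pads swing forward as they close: fully open they stand 13 mm farther back than shut.
Start: joints at [-1.37, 0.313, 1.498, -0, 1.331, -0.223], TCP at [0.216, -0.479, 0.231] pointing down, gripper open.
Joint ranges: [-2.94, 2.94], [-0.97, 2.17], [0.19, 2.56], [-1.23, 4.37], [0.02, 3.11], [-2.88, 2.88]. Speed limits (rad/s): [2.39, 2.39, 3.01, 3.14, 3.14, 3.14].

### API

Orientations are given as a rotation vector (axis times angle).
In Python, from workcell import read_state, vision, workorder, models, manip gives the robot as it stands.
- The arm moves only by the tool jog_arm, never from a script. Its argument "series" is a list of rows, each an object of numbers: "x", "y", "z": the shift along the tool's x, y, z normalised to -1 to 1, where 1 is 0.4 m; "wx", "wy", "wz": the turn, a rotation vector about the tool's x, y, z normalised to -1 to 1, where 1 is 0.08 rad; "grip": the closure, from 0 (fully open) to 1 (shut). A call has 1 to 12 rows; each row shifts and turns the commanded pose from where the row before left it, along the tool's axes as they then stand; what a row does not reach is not made up. A row lasts 1/8 s, in which the tool goes at most 62.5 mm and 10.7 degrees, less where a joint would pass 70% of its speed; a pose out of reach is approached as far as the arm can. A call with a number of a shift or a turn outside -1 to 1 is refused whole. A call with a gripper value outside its range is refused whole. The fingers move at their own pace and stop on an object; the grip force is fixed at half the most. Time passes only in rows, so rows that do not move let the fingers close. It gives the time, the measured TCP pose, the force, the opening and the grip force at its end, in the units of the state.
- read_state(): the state, without advancing time (a new reading comes with each control period).
- vision.snapshot(name): name is "side" or "top"; returns the picture (384x512x3 uint8, red, green, blue); there is no depth.
- vision.get_calibration(name): a dict with "fx", "fy", "cx", "cy" (pixels), "k1" (the pictures are not rectified: a ray, as slopes to the right and down, at radius r is drawn at 1 + k1 r^2 times it, then the intrinsics apply), "origin" and "attitude" of the camera in the world. Camera axes: x right, y down, z forward; pixel columns grow to the right and rows downward; lengths in m; the calibration is good to about 2 mm. A picture is of the moment at which its call begins. get_calibration takes no time and is no camera call.
- workorder.job_done(): hands the job in; it is judged then, once.
Trained networks look in the newest picture that a camera, given by its name, has taken for a name from the list of things; names that differ only in an ending like _2 or _b are one class to them, and where a whole thing is asked for, a point or a joint stands for the part that bears it (a point fixed in the world has none). Each returns a list of dicts, best first, with "conf" (0 to 1); they miss things now and then, are a little off and sometimes report something else, mostly with a low value. They report only what shows in the picture. A call takes as long as a camera call. They do not tell look-alikes from the thing itself.
- models.trace(camera, label): "mask" (384x512 bool, what is visible of it) and "rect" ([left, top, right, bottom] in pixels, round what is visible of it).
- models.mark_of(camera, label): "xy" ([column, row] in pixels: a listed point, or the origin of a listed thing).
The state is a dict: "t": time; "joint_pos": joint angles; "qd": joint speeds; "tau": joint torques, N m; "ee_pos": TCP position; "orientation": TCP orientation; "ft_force": force on the tool from outside, world axes, zero at the start; "torque": the same for the moment, N m; "finger_gap": finger opening in m; "grip_force": force on a finger pad.
Only numpy, scipy, OpenCV 4.12 (cv2) and the standard library are available. Lean on these libraries where they do the work, as an engineer would, in place of code of your own. Each camera call takes 0.05 s, during which the arm holds its last target. There are 200 camera calls.

## Working session

There is one attempt and no reset: what is moved stays moved. The work goes in short steps, Python scripts to look and compute and a tool call to move; the robot and the scene stay as the last step left them, time stands still between calls to the robot, and variables do not carry over. Pictures are saved under pics/ and viewed, at most 10 in all, crops included, and the job is handed in when it is done.

Besides the shell and the picture viewer there is one more tool, called after "Emit:" as name(argument=value, ...) on one line, values as JSON. jog_arm: Moves the arm, as the interface text tells. Scaled input: -1 to 1 covers 0.4 m each way for a shift and 0.08 rad each way for a turn. Its arguments: {"type":"object","properties":{"series":{"type":"array","items":{"type":"object","properties":{"x":{"type":"number","minimum":-1,"maximum":1},"y":{"type":"number","minimum":-1,"maximum":1},"z":{"type":"number","minimum":-1,"maximum":1},"wx":{"type":"number","minimum":-1,"maximum":1},"wy":{"type":"number","minimum":-1,"maximum":1},"wz":{"type":"number","minimum":-1,"maximum":1},"grip":{"type":"number"}}}}},"required":["series"]}

```bash
mkdir -p pics; cat > h.py <<'E'
import numpy as np, cv2
from scipy.spatial.transform import Rotation as R
from workcell import read_state, vision, workorder, models, manip
def cal(n):
    c=vision.get_calibration(n); A=np.array(c["attitude"],float)
    Rm=R.from_rotvec(A).as_matrix() if A.size==3 else A.reshape(3,3) if A.size==9 else R.from_quat(A).as_matrix()
    return c,Rm,np.array(c["origin"],float)
def ray(n,uv):
    c,Rm,o=cal(n); K=np.array([[c["fx"],0,c["cx"]],[0,c["fy"],c["cy"]],[0,0,1.]])
    p=cv2.undistortPoints(np.array(uv,float).reshape(1,1,2),K,np.array([c["k1"],0,0,0.])).ravel()
    return o,Rm@np.r_[p,1]
def atz(n,uv,z):
    o,d=ray(n,uv); return o+d*(z-o[2])/d[2]
def proj(n,P):
    c,Rm,o=cal(n); K=np.array([[c["fx"],0,c["cx"]],[0,c["fy"],c["cy"]],[0,0,1.]])
    q=(np.atleast_2d(P)-o)@Rm
    return cv2.projectPoints(q,np.zeros(3),np.zeros(3),K,np.array([c["k1"],0,0,0.]))[0].reshape(-1,2)
def snap(n,f=None):
    im=vision.snapshot(n)
    if f: cv2.imwrite('pics/'+f,cv2.cvtColor(im,cv2.COLOR_RGB2BGR))
    return im
E
python3 - <<'E'
from h import *
for n in("top","side"): print(n,vision.get_calibration(n))
print(manip.grip_depth, read_state())
a=snap("top","a_top.png");b=snap("side","a_side.png")
Z=dict(case=0,large_pocket=.02,small_pocket=.02,lid=.012,lid_crown=.062,large_bushing=0,small_bushing=0,vee_block=0,block_123=0,micrometer=0)
for n in("top","side"):
  for k,z in Z.items():
    for r in models.mark_of(n,k)[:3]: print(n,k,round(r["conf"],2),np.round(r["xy"],1),np.round(atz(n,r["xy"],z),3))
E
```

```text
top {'fx': 478.5059807157233, 'fy': 478.5059807157233, 'cx': 251.34179278439038, 'cy': 196.5287186061321, 'k1': -0.027600586119100365, 'origin': array([ 0.30411935, -0.07066239,  1.49451283]), 'attitude': array([-2.10902473,  2.15641807, -0.21166909])}
side {'fx': 499.03513687616135, 'fy': 499.03513687616135, 'cx': 250.03348963729061, 'cy': 190.5343187764614, 'k1': -0.011311154863673921, 'origin': array([0.04721583, 1.10263484, 0.66079183]), 'attitude': array([-0.50010826,  2.40797292, -1.55634277])}
0.0187 {'t': 0.0, 'joint_pos': array([-1.37039961e+00,  3.13469982e-01,  1.49844873e+00,  1.13988224e-05,
        1.33101168e+00, -2.23410002e-01]), 'qd': array([ 5.56296613e-04, -6.94802870e-04, -4.78245604e-04, -3.18344295e-04,
       -4.67418785e-04,  7.57719921e-05]), 'tau': array([-7.28671966e-04, -4.12259960e+01, -2.59746820e+01, -1.93790734e-04,
        4.05841667e-03,  1.30017384e-05]), 'ee_pos': array([ 0.21583058, -0.47829488,  0.23072047]), 'orientation': array([-3.07001596e+00, -6.60457644e-01, -4.15497492e-05]), 'ft_force': array([-0.38645389,  0.23383971, -0.6171414 ]), 'to
[... 1170 characters left out ...]
[ 0.652 -0.274  0.012]
side lid_crown 0.9 [326.4 197. ] [ 0.372 -0.16   0.062]
side lid_crown 0.82 [277.9 189.6] [ 0.517 -0.155  0.062]
side lid_crown 0.66 [254.5 172. ] [ 0.635 -0.256  0.062]
side large_bushing 0.42 [204.9 254.7] [0.592 0.162 0.   ]
side small_bushing 0.64 [239.1 284.4] [0.458 0.245 0.   ]
side small_bushing 0.46 [203.9 252.8] [0.599 0.154 0.   ]
side vee_block 0.5 [193.9 213.2] [ 0.733 -0.031  0.   ]
side vee_block 0.46 [143.7 247. ] [0.756 0.19  0.   ]
side block_123 0.75 [144.8 247.1] [0.754 0.19  0.   ]
side block_123 0.44 [301.8 179.9] [ 0.52  -0.392  0.   ]
side micrometer 0.64 [304.8 180.7] [ 0.508 -0.39   0.   ]
side micrometer 0.16 [207.8 255.3] [0.584 0.161 0.   ]
```

```bash
python3 - <<'E'
import cv2,numpy as np
cv2.imwrite('pics/ab.png',np.vstack([cv2.imread('pics/a_top.png'),cv2.imread('pics/a_side.png')])[:, :]) if 0 else None
E
ls pics
```

```text
a_side.png
a_top.png
```

View pics/a_top.png

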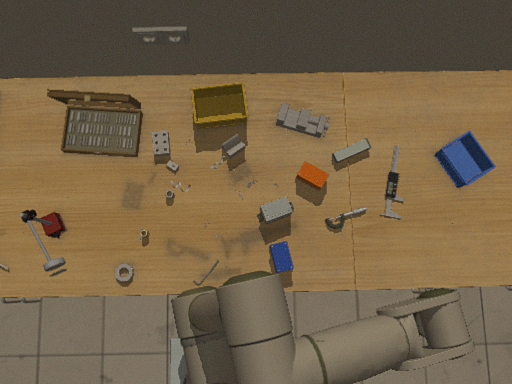

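View pics/a_side.png

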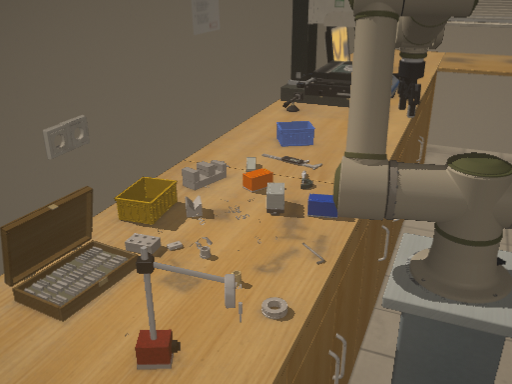

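Top view: the grey lid is at about (276,210), with look-alikes in orange (313,176) and blue (281,257). The bushings are at (170,194) and (144,234). Side view: the grey lid is at about (276,195) and the blue one at (323,206). Next I fit the box outlines to the masks.

```bash
cat >> h.py <<'E'
from scipy.optimize import minimize
def boxpts(x,y,yaw,L,W,z0,z1):
    c,s=np.cos(yaw),np.sin(yaw)
    return np.array([[x+c*a*L/2-s*b*W/2,y+s*a*L/2+c*b*W/2,z] for a in(-1,1) for b in(-1,1) for z in(z0,z1)])
def cylpts(x,y,D,z0,z1):
    t=np.linspace(0,2*np.pi,40); return np.vstack([np.c_[x+D/2*np.cos(t),y+D/2*np.sin(t),0*t+z] for z in(z0,z1)])
def fit(n,mask,gen,p0,sc,S=8):
    """silhouette fit: hull of projected points against mask, at S-fold resolution"""
    ys,xs=np.nonzero(mask); x0,y0=xs.min()-8,ys.min()-8; w,h=xs.max()-x0+9,ys.max()-y0+9
    M=cv2.resize(mask[y0:y0+h,x0:x0+w].astype(np.float32),(w*S,h*S),interpolation=cv2.INTER_LINEAR)>.5
    def cost(q):
        uv=(proj(n,gen(*(p0+q*sc)))-[x0,y0]+.5)*S
        A=np.zeros(M.shape,np.uint8); cv2.fillConvexPoly(A,cv2.convexHull(uv.astype(np.float32)).astype(np.int32),1)
        A=A>0; return 1-(A&M).sum()/(A|M).sum()
    best=min((minimize(cost,q0,method="Nelder-Mead",options=dict(initial_simplex=np.vstack([q0,q0+np.eye(len(p0))*1.0]))) for q0 in(np.zeros(len(p0)),-.5*np.ones(len(p0)))),key=lambda r:r.fun)
    return p0+best.x*sc,best.fun
def find(n,label,uv):
    r=[m for m in models.trace(n,label) if np.hypot(*(np.array(uv)-[(m["rect"][0]+m["rect"][2])/2,(m["rect"][1]+m["rect"][3])/2]))<15]
    return r[0] if r else None
E
python3 - <<'E'
from h import *
snap("top");snap("side")
for n in("top","side"):
  for lab,g,p0,zc in(("lid",lambda x,y,a:boxpts(x,y,a,.086,.052,.012,.062),[.535,-.167,1.3],.04),("large_bushing",lambda x,y:cylpts(x,y,.028,0,.022),[.591,.165],.01),("small_bushing",lambda x,y:cylpts(x,y,.024,0,.028),[.465,.246],.01)):
    m=find(n,lab,proj(n,[p0[0],p0[1],zc])[0])
    if m is None: print(n,lab,None); continue
    for y0 in ([1.3,1.8] if lab=="lid" else [0]):
      q=np.array(p0,float)
      if lab=="lid": q[2]=y0
      p,f=fit(n,m["mask"],g,q,np.array([.008,.008,.25])[:len(q)])
      print(n,lab,round(m["conf"],2),np.round(m["rect"],1),np.round(p,4),round(f,3))
E
python3 -c "
import cv2
a=cv2.imread('pics/a_top.png')[140:280,120:340];b=cv2.imread('pics/a_side.png')[150:270,200:340]
cv2.imwrite('pics/b.png',cv2.resize(a,None,fx=3.5,fy=3.5,interpolation=2))"
```

```text
top lid 0.92 [259.4 195.8 289.4 223. ] [ 0.5287 -0.1699  1.9154] 0.063
top lid 0.92 [259.4 195.8 289.4 223. ] [ 0.5291 -0.1698  1.9303] 0.062
top large_bushing 0.55 [162.7 188.1 171.3 197. ] [0.5918 0.1605] 0.063
top small_bushing 0.45 [136.7 231.9 151.6 236.7] [0.4677 0.2356] 0.097
side lid 0.58 [268.6 183.2 283.7 209.2] [ 0.5276 -0.1649  1.9292] 0.042
side lid 0.58 [268.6 183.2 283.7 209.2] [ 0.5275 -0.1649  1.9264] 0.041
side large_bushing None
side small_bushing None
```

View pics/b.png

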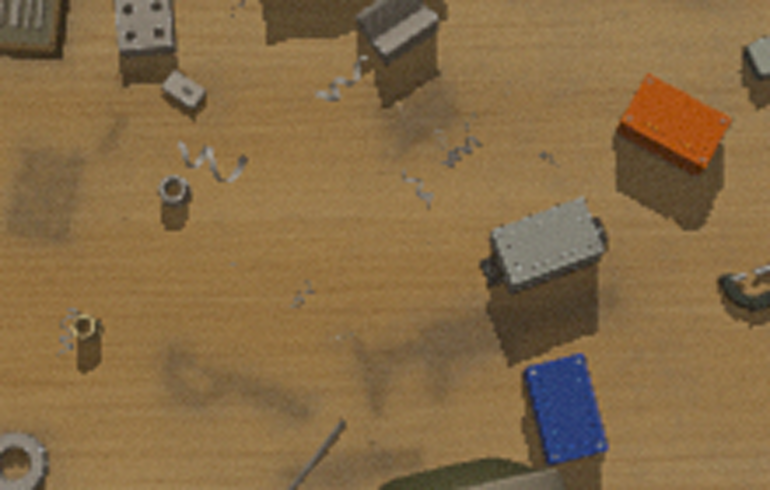

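Crop: the grey lid has its long axis rising about 20° to the right, with the ears showing at (490,270) and (600,230). The blue lid is about 140 mm away. Both views fit the lid at about (0.528, -0.167) with yaw 110°. The bushings are at about (0.592, 0.161) and (0.467, 0.242). I'll move above the lid.

Emit:
jog_arm(series=[{"x":0.086,"y":-0.032,"z":0.006},{"x":0.086,"y":-0.032,"z":0.006},{"x":0.086,"y":-0.032,"z":0.006},{"x":0.086,"y":-0.032,"z":0.006},{"x":0.086,"y":-0.032,"z":0.006},{"x":0.086,"y":-0.032,"z":0.006},{"x":0.086,"y":-0.032,"z":0.006},{"x":0.086,"y":-0.032,"z":0.006},{"x":0.086,"y":-0.032,"z":0.006},{"x":0.086,"y":-0.032,"z":0.006},{"x":0.086,"y":-0.032,"z":0.006},{"x":0.086,"y":-0.032,"z":0.006}])

```text
validation failed for argument at $.se...
```

Emit:
jog_arm(series=[{"wz":-1},{"wz":-1},{"wz":-1},{"wz":-1},{"wz":-1},{"wz":-1},{"wz":-1},{"wz":-1},{"wz":-1},{"wz":-1}])

```text
validation failed for argument at $.se...
```

Emit:
jog_arm(series=[{"wz":-1},{"wz":-1},{"wz":-1},{"wz":-1},{"wz":-1},{"wz":-1},{"wz":-1},{"wz":-1},{"wz":-0.8},{}])

```text
validation failed for argument at $.se...
```

```bash
cat >> h.py <<'E'
def st(p=True):
    s=read_state(); T=R.from_rotvec(s["orientation"]).as_matrix()
    if p: print("t",round(s["t"],2),"tcp",np.round(s["ee_pos"],4),"x",np.round(T[:,0],3),"y",np.round(T[:,1],3),"z",np.round(T[:,2],3),"\n q",np.round(s["joint_pos"],3),"F",np.round(s["ft_force"],1),"gap",round(s["finger_gap"],4),round(s["grip_force"],1))
    return np.array(s["ee_pos"]),T
def delta(P,Rt,n=1):
    """per-row numbers for shift (in present tool axes) and turn to reach pose"""
    p,T=st(); print("shift",np.round(T.T@(np.array(P)-p)/.4/n,4),"turn",np.round(R.from_matrix(T.T@Rt).as_rotvec()/.08/n,3))
def tool(yaw,lean=0):
    """tool down, x at yaw, then lean about tool y (positive: points towards +x)"""
    return (R.from_euler("z",yaw)*R.from_euler("x",np.pi)*R.from_euler("y",lean)).as_matrix()
E
python3 -c "
from h import *
delta([.528,-.167,.2],tool(1.926))"
```

```text
t 1.5 tcp [ 0.2159 -0.4786  0.2313] x [ 0.912  0.411 -0.   ] y [ 0.411 -0.912  0.   ] z [-0. -0. -1.] 
 q [-1.37   0.313  1.498 -0.     1.331 -0.223] F [ 0.4  0.3 -0.1] gap 0.0858 0.0
shift [ 1.0316 -0.3892  0.0782] turn [ -0.      0.    -18.778]
```

Emit:
jog_arm(series=[{"x":0.086,"y":-0.032,"z":0.006,"wx":0,"wy":0,"wz":0,"grip":0},{"x":0.086,"y":-0.032,"z":0.006,"wx":0,"wy":0,"wz":0,"grip":0},{"x":0.086,"y":-0.032,"z":0.006,"wx":0,"wy":0,"wz":0,"grip":0},{"x":0.086,"y":-0.032,"z":0.006,"wx":0,"wy":0,"wz":0,"grip":0},{"x":0.086,"y":-0.032,"z":0.006,"wx":0,"wy":0,"wz":0,"grip":0},{"x":0.086,"y":-0.032,"z":0.006,"wx":0,"wy":0,"wz":0,"grip":0},{"x":0.086,"y":-0.032,"z":0.006,"wx":0,"wy":0,"wz":0,"grip":0},{"x":0.086,"y":-0.032,"z":0.006,"wx":0,"wy":0,"wz":0,"grip":0},{"x":0.086,"y":-0.032,"z":0.006,"wx":0,"wy":0,"wz":0,"grip":0},{"x":0.086,"y":-0.032,"z":0.006,"wx":0,"wy":0,"wz":0,"grip":0},{"x":0.086,"y":-0.032,"z":0.006,"wx":0,"wy":0,"wz":0,"grip":0},{"x":0.086,"y":-0.032,"z":0.006,"wx":0,"wy":0,"wz":0,"grip":0}])

```text
t: 3.0
ee_pos: [0.5298, -0.1679, 0.2025]
orientation: [3.071, 0.661, 0.0]
ft_force: [-0.2, -0.3, 0.1]
finger_gap: 0.0852
grip_force: 0.0
```

Emit:
jog_arm(series=[{"x":0,"y":0,"z":0,"wx":0,"wy":0,"wz":-1,"grip":0},{"x":0,"y":0,"z":0,"wx":0,"wy":0,"wz":-1,"grip":0},{"x":0,"y":0,"z":0,"wx":0,"wy":0,"wz":-1,"grip":0},{"x":0,"y":0,"z":0,"wx":0,"wy":0,"wz":-1,"grip":0},{"x":0,"y":0,"z":0,"wx":0,"wy":0,"wz":-1,"grip":0},{"x":0,"y":0,"z":0,"wx":0,"wy":0,"wz":-1,"grip":0},{"x":0,"y":0,"z":0,"wx":0,"wy":0,"wz":-1,"grip":0},{"x":0,"y":0,"z":0,"wx":0,"wy":0,"wz":-1,"grip":0},{"x":0,"y":0,"z":0,"wx":0,"wy":0,"wz":-1,"grip":0},{"x":0,"y":0,"z":0,"wx":0,"wy":0,"wz":-1,"grip":0}])

```text
t: 4.25
ee_pos: [0.529, -0.1688, 0.2025]
orientation: [-2.569, -1.808, 0.0]
ft_force: [0.1, -0.1, -0.2]
finger_gap: 0.0851
grip_force: 0.0
```

Emit:
jog_arm(series=[{"x":0,"y":0,"z":0,"wx":0,"wy":0,"wz":-1,"grip":0},{"x":0,"y":0,"z":0,"wx":0,"wy":0,"wz":-1,"grip":0},{"x":0,"y":0,"z":0,"wx":0,"wy":0,"wz":-1,"grip":0},{"x":0,"y":0,"z":0,"wx":0,"wy":0,"wz":-1,"grip":0},{"x":0,"y":0,"z":0,"wx":0,"wy":0,"wz":-1,"grip":0},{"x":0,"y":0,"z":0,"wx":0,"wy":0,"wz":-1,"grip":0},{"x":0,"y":0,"z":0,"wx":0,"wy":0,"wz":-1,"grip":0},{"x":0,"y":0,"z":0,"wx":0,"wy":0,"wz":-1,"grip":0},{"x":0,"y":0,"z":0,"wx":0,"wy":0,"wz":-0.8,"grip":0}])

```text
t: 5.38
ee_pos: [0.529, -0.1688, 0.2025]
orientation: [-1.789, -2.583, -0.0]
ft_force: [-0.4, 0.4, -0.9]
finger_gap: 0.0852
grip_force: 0.0
```

```bash
python3 -c "
from h import *
delta([.528,-.167,.2],tool(1.926))"
```

```text
t 5.38 tcp [ 0.529  -0.1688  0.2025] x [-0.352  0.936  0.   ] y [ 0.936  0.352 -0.   ] z [-0.  0. -1.] 
 q [-0.52   0.402  1.449  0.     1.291 -0.879] F [-0.4  0.4 -0.9] gap 0.0852 0.0
shift [ 0.0051 -0.0008  0.0062] turn [-0.    -0.001  0.051]
```

Emit:
jog_arm(series=[{"x":0,"y":0,"z":0,"wx":0,"wy":1,"wz":0,"grip":0},{"x":0,"y":0,"z":0,"wx":0,"wy":1,"wz":0,"grip":0}])

```text
t: 5.62
ee_pos: [0.529, -0.1686, 0.2027]
orientation: [-1.713, -2.469, -0.14]
ft_force: [-0.2, -0.2, 0.6]
finger_gap: 0.0855
grip_force: 0.0
```

```bash
python3 -c "
from h import *
delta([.528,-.167,.2],tool(1.926,-.5))"
```

```text
t 5.62 tcp [ 0.529  -0.1686  0.2027] x [-0.345  0.924  0.162] y [0.937 0.35  0.   ] z [-0.056  0.151 -0.987] 
 q [-0.566  0.462  1.368  0.099  1.442 -0.942] F [-0.2 -0.2  0.6] gap 0.0855 0.0
shift [ 0.0035 -0.001   0.0075] turn [ 0.009 -8.279  0.028]
```

Emit:
jog_arm(series=[{"x":0,"y":0,"z":0,"wx":0,"wy":-1,"wz":0,"grip":0},{"x":0,"y":0,"z":0,"wx":0,"wy":-1,"wz":0,"grip":0},{"x":0,"y":0,"z":0,"wx":0,"wy":-1,"wz":0,"grip":0},{"x":0,"y":0,"z":0,"wx":0,"wy":-1,"wz":0,"grip":0},{"x":0,"y":0,"z":0,"wx":0,"wy":-1,"wz":0,"grip":0},{"x":0,"y":0,"z":0,"wx":0,"wy":-1,"wz":0,"grip":0},{"x":0,"y":0,"z":0,"wx":0,"wy":-1,"wz":0,"grip":0},{"x":0,"y":0,"z":0,"wx":0,"wy":-1,"wz":0,"grip":0},{"x":0,"y":0,"z":0,"wx":0,"wy":-0.5,"wz":0,"grip":0}])

```text
t: 6.75
ee_pos: [0.5289, -0.1684, 0.2024]
orientation: [1.53, 2.205, -0.408]
ft_force: [0.1, -0.2, 1.0]
finger_gap: 0.0855
grip_force: 0.0
```

```bash
python3 -c "
from h import *
delta([.5139,-.129,.1166],tool(1.926,-.5236))
delta([.5313,-.1758,.03],tool(1.926,-.5236))"
```

```text
t 6.75 tcp [ 0.5289 -0.1684  0.2024] x [-0.304  0.812 -0.498] y [ 0.937  0.35  -0.   ] z [ 0.174 -0.467 -0.867] 
 q [-0.342  0.291  1.701 -0.523  0.867 -0.414] F [ 0.1 -0.2  1. ] gap 0.0855 0.0
shift [ 0.1981 -0.0006  0.1335] turn [ 0.015 -0.027  0.027]
t 6.75 tcp [ 0.5289 -0.1684  0.2024] x [-0.304  0.812 -0.498] y [ 0.937  0.35  -0.   ] z [ 0.174 -0.467 -0.867] 
 q [-0.342  0.291  1.701 -0.523  0.867 -0.414] F [ 0.1 -0.2  1. ] gap 0.0855 0.0
shift [ 0.1977 -0.0009  0.3835] turn [ 0.015 -0.027  0.027]
```

Emit:
jog_arm(series=[{"x":0.066,"y":0,"z":0.044,"wx":0,"wy":0,"wz":0,"grip":0},{"x":0.066,"y":0,"z":0.044,"wx":0,"wy":0,"wz":0,"grip":0},{"x":0.066,"y":0,"z":0.045,"wx":0,"wy":0,"wz":0,"grip":0},{"x":0,"y":0,"z":0.06,"wx":0,"wy":0,"wz":0,"grip":0},{"x":0,"y":0,"z":0.06,"wx":0,"wy":0,"wz":0,"grip":0},{"x":0,"y":0,"z":0.05,"wx":0,"wy":0,"wz":0,"grip":0},{"x":0,"y":0,"z":0.05,"wx":0,"wy":0,"wz":0,"grip":0},{"x":0,"y":0,"z":0.03,"wx":0,"wy":0,"wz":0,"grip":0},{"x":0,"y":0,"z":0,"wx":0,"wy":0,"wz":0,"grip":0}])

```text
t: 7.88
ee_pos: [0.5314, -0.1759, 0.0297]
orientation: [1.532, 2.206, -0.408]
ft_force: [0.3, -0.6, -0.1]
finger_gap: 0.0853
grip_force: 0.0
```

Emit:
jog_arm(series=[{"x":0,"y":0,"z":0,"wx":0,"wy":0,"wz":0,"grip":0.25},{"x":0,"y":0,"z":0,"wx":0,"wy":0,"wz":0,"grip":0.3},{"x":0,"y":0,"z":0,"wx":0,"wy":0,"wz":0,"grip":0.35},{"x":0,"y":0,"z":0,"wx":0,"wy":0,"wz":0,"grip":0.4},{"x":0,"y":0,"z":0,"wx":0,"wy":0,"wz":0,"grip":0.5},{"x":0,"y":0,"z":0,"wx":0,"wy":0,"wz":0,"grip":1},{"x":0,"y":0,"z":0,"wx":0,"wy":0,"wz":0,"grip":1}])

```text
t: 8.75
ee_pos: [0.5318, -0.1756, 0.0308]
orientation: [1.531, 2.205, -0.407]
ft_force: [-2.7, 2.9, 6.3]
finger_gap: 0.0517
grip_force: 61.3
```

```bash
python3 -c "
from h import *
st(); snap('side','c_side.png')"; python3 -c "
import cv2
b=cv2.imread('pics/c_side.png')[120:270,170:370]
cv2.imwrite('pics/c.png',cv2.resize(b,None,fx=4,fy=4,interpolation=2))"
```

```text
t 8.75 tcp [ 0.5318 -0.1756  0.0308] x [-0.303  0.813 -0.498] y [0.937 0.35  0.001] z [ 0.174 -0.466 -0.867] 
 q [-0.355  0.568  1.83  -0.825  0.538 -0.034] F [-2.7  2.9  6.3] gap 0.0517 61.3
```

View pics/c.png

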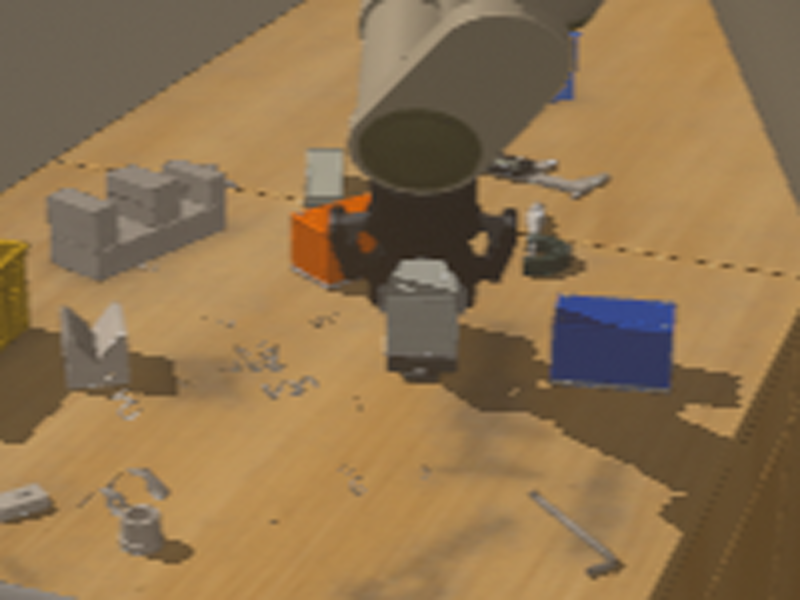

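Side view: the fingers straddle the grey lid at crop (425,300), and the crown is visible under the gripper. The gap is 51.7 mm and the grip force 61 N, so the lid is held. I lift it straight up.

Emit:
jog_arm(series=[{"x":-0.005,"y":0,"z":-0.0087,"wx":0,"wy":0,"wz":0,"grip":1},{"x":-0.01,"y":0,"z":-0.0174,"wx":0,"wy":0,"wz":0,"grip":1},{"x":-0.015,"y":0,"z":-0.026,"wx":0,"wy":0,"wz":0,"grip":1},{"x":-0.015,"y":0,"z":-0.026,"wx":0,"wy":0,"wz":0,"grip":1},{"x":-0.03,"y":0,"z":-0.052,"wx":0,"wy":0,"wz":0,"grip":1},{"x":-0.04,"y":0,"z":-0.07,"wx":0,"wy":0,"wz":0,"grip":1},{"x":-0.04,"y":0,"z":-0.07,"wx":0,"wy":0,"wz":0,"grip":1}])

```text
t: 9.68
ee_pos: [0.5315, -0.1757, 0.1564]
orientation: [1.531, 2.206, -0.407]
ft_force: [0.3, 0.4, -1.5]
finger_gap: 0.0515
grip_force: 62.5
```

```bash
python3 - <<'E'
from h import *
# goal: pitch lean +60deg, yaw pi/2 ; rotating in air, grip centre G path
p,T=st()
lean=np.pi/3; Rt=tool(np.pi/2,lean); print(Rt.round(3))
G=np.array([.535,.0,.10]); P=G+.0187*Rt[:,2]
delta(P,Rt,22); delta(P,Rt)
E
```

```text
t 9.68 tcp [ 0.5315 -0.1757  0.1564] x [-0.303  0.813 -0.497] y [0.937 0.35  0.   ] z [ 0.174 -0.465 -0.868] 
 q [-0.356  0.356  1.744 -0.571  0.768 -0.351] F [ 0.3  0.4 -1.5] gap 0.0515 62.5
[[ 0.     1.     0.   ]
 [ 0.5   -0.     0.866]
 [ 0.866  0.    -0.5  ]]
t 9.68 tcp [ 0.5315 -0.1757  0.1564] x [-0.303  0.813 -0.497] y [0.937 0.35  0.   ] z [ 0.174 -0.465 -0.868] 
 q [-0.356  0.356  1.744 -0.571  0.768 -0.351] F [ 0.3  0.4 -1.5] gap 0.0515 62.5
shift [ 0.0213  0.008  -0.0036] turn [-0.058  0.88   0.217]
t 9.68 tcp [ 0.5315 -0.1757  0.1564] x [-0.303  0.813 -0.497] y [0.937 0.35  0.   ] z [ 0.174 -0.465 -0.868] 
 q [-0.356  0.356  1.744 -0.571  0.768 -0.351] F [ 0.3  0.4 -1.5] gap 0.0515 62.5
shift [ 0.4691  0.1758 -0.0788] turn [-1.285 19.359  4.783]
```

Emit:
jog_arm(series=[{"x":0.0555,"y":0.029,"z":-0.053,"wx":0,"wy":0,"wz":0,"grip":1},{"x":0.0555,"y":0.029,"z":-0.053,"wx":0,"wy":0,"wz":0,"grip":1},{"x":0.0555,"y":0.029,"z":-0.053,"wx":0,"wy":0,"wz":0,"grip":1},{"x":0.0555,"y":0.029,"z":-0.053,"wx":0,"wy":0,"wz":0,"grip":1},{"x":0.0555,"y":0.029,"z":-0.053,"wx":0,"wy":0,"wz":0,"grip":1},{"x":0.0555,"y":0.03,"z":-0.053,"wx":0,"wy":0,"wz":0,"grip":1}])

```text
t: 10.42
ee_pos: [0.5345, 0.0174, 0.1999]
orientation: [1.532, 2.206, -0.406]
ft_force: [0.1, -1.0, -1.6]
finger_gap: 0.0516
grip_force: 62.5
```

Emit:
jog_arm(series=[{"x":0,"y":0,"z":0,"wx":-0.058,"wy":0.88,"wz":0.217,"grip":1},{"x":0,"y":0,"z":0,"wx":-0.058,"wy":0.88,"wz":0.217,"grip":1},{"x":0,"y":0,"z":0,"wx":-0.058,"wy":0.88,"wz":0.217,"grip":1},{"x":0,"y":0,"z":0,"wx":-0.058,"wy":0.88,"wz":0.217,"grip":1},{"x":0,"y":0,"z":0,"wx":-0.058,"wy":0.88,"wz":0.217,"grip":1},{"x":0,"y":0,"z":0,"wx":-0.058,"wy":0.88,"wz":0.217,"grip":1},{"x":0,"y":0,"z":0,"wx":-0.058,"wy":0.88,"wz":0.217,"grip":1},{"x":0,"y":0,"z":0,"wx":-0.058,"wy":0.88,"wz":0.217,"grip":1},{"x":0,"y":0,"z":0,"wx":-0.058,"wy":0.88,"wz":0.217,"grip":1},{"x":0,"y":0,"z":0,"wx":-0.058,"wy":0.88,"wz":0.217,"grip":1},{"x":0,"y":0,"z":0,"wx":-0.058,"wy":0.88,"wz":0.217,"grip":1}])

```text
t: 11.8
ee_pos: [0.5348, 0.0163, 0.1999]
orientation: [-1.89, -2.286, -0.34]
ft_force: [0.3, 1.0, -1.6]
finger_gap: 0.0516
grip_force: 62.4
```

```bash
python3 - <<'E'
from h import *
delta([.535,.0162,.2],tool(np.pi/2,np.pi/3))
E
```

```text
t 11.8 tcp [0.5348 0.0163 0.1999] x [-0.191  0.946  0.262] y [0.981 0.178 0.075] z [ 0.025  0.271 -0.962] 
 q [-0.321  0.361  1.541  0.278  1.314 -0.591] F [ 0.3  1.  -1.6] gap 0.0516 62.4
shift [-0.0002  0.0005 -0.0003] turn [-0.639  9.653  2.405]
```

Emit:
jog_arm(series=[{"x":0,"y":0,"z":0,"wx":-0.058,"wy":0.88,"wz":0.218,"grip":1},{"x":0,"y":0,"z":0,"wx":-0.058,"wy":0.88,"wz":0.218,"grip":1},{"x":0,"y":0,"z":0,"wx":-0.058,"wy":0.88,"wz":0.218,"grip":1},{"x":0,"y":0,"z":0,"wx":-0.058,"wy":0.88,"wz":0.218,"grip":1},{"x":0,"y":0,"z":0,"wx":-0.058,"wy":0.88,"wz":0.218,"grip":1},{"x":0,"y":0,"z":0,"wx":-0.058,"wy":0.88,"wz":0.218,"grip":1},{"x":0,"y":0,"z":0,"wx":-0.058,"wy":0.88,"wz":0.218,"grip":1},{"x":0,"y":0,"z":0,"wx":-0.058,"wy":0.88,"wz":0.218,"grip":1},{"x":0,"y":0,"z":0,"wx":-0.058,"wy":0.88,"wz":0.218,"grip":1},{"x":0,"y":0,"z":0,"wx":-0.058,"wy":0.88,"wz":0.218,"grip":1},{"x":0,"y":0,"z":0,"wx":-0.058,"wy":0.88,"wz":0.218,"grip":1}])

```text
t: 13.18
ee_pos: [0.5349, 0.016, 0.1997]
orientation: [-1.582, -1.583, -0.916]
ft_force: [0.2, -0.5, -1.1]
finger_gap: 0.051
grip_force: 62.5
```

```bash
python3 - <<'E'
from h import *
Rt=tool(np.pi/2,np.pi/3)
# G height when end face on table ~ .043 ; stop 8 mm above
delta(np.array([.535,0,.051])+.0187*Rt[:,2],Rt)
snap('side','d_side.png')
b=cv2.imread('pics/d_side.png')[90:270,150:390]
cv2.imwrite('pics/d.png',cv2.resize(b,None,fx=3.3,fy=3.3,interpolation=2))
E
```

```text
t 13.18 tcp [0.5349 0.016  0.1997] x [-0.001  0.499  0.867] y [ 1.    -0.     0.001] z [ 0.001  0.867 -0.499] 
 q [-0.571  0.584  1.535  0.828  1.711 -0.76 ] F [ 0.2 -0.5 -1.1] gap 0.051 62.5
shift [-3.423e-01 -2.000e-04  1.976e-01] turn [ 0.008 -0.016  0.01 ]
```

View pics/d.png

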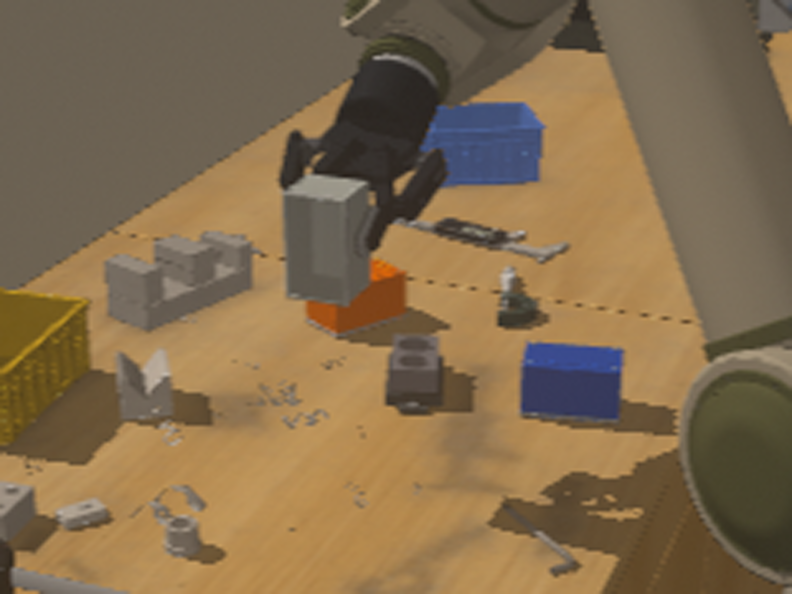

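Side view: the lid is held end-down with its open side facing left, at crop (325,240). The case is exposed with both pockets visible at crop (415,345) and (410,365). I set the lid down on its end.

Emit:
jog_arm(series=[{"x":-0.06,"y":0,"z":0.0346,"wx":0,"wy":0,"wz":0,"grip":1},{"x":-0.06,"y":0,"z":0.0346,"wx":0,"wy":0,"wz":0,"grip":1},{"x":-0.06,"y":0,"z":0.0346,"wx":0,"wy":0,"wz":0,"grip":1},{"x":-0.06,"y":0,"z":0.0346,"wx":0,"wy":0,"wz":0,"grip":1},{"x":-0.06,"y":0,"z":0.0346,"wx":0,"wy":0,"wz":0,"grip":1},{"x":-0.04,"y":0,"z":0.023,"wx":0,"wy":0,"wz":0,"grip":1},{"x":0,"y":0,"z":0,"wx":0,"wy":0,"wz":0,"grip":1}])

```text
t: 14.1
ee_pos: [0.5344, 0.0161, 0.0417]
orientation: [-1.584, -1.583, -0.912]
ft_force: [0.7, -0.3, -0.9]
finger_gap: 0.0513
grip_force: 62.5
```

Emit:
jog_arm(series=[{"x":-0.0043,"y":0,"z":0.0025,"wx":0,"wy":0,"wz":0,"grip":1},{"x":-0.0043,"y":0,"z":0.0025,"wx":0,"wy":0,"wz":0,"grip":1},{"x":0,"y":0,"z":0,"wx":0,"wy":0,"wz":0,"grip":1}])

```text
t: 14.48
ee_pos: [0.5346, 0.0159, 0.0383]
orientation: [-1.584, -1.583, -0.913]
ft_force: [0.7, -0.0, -1.9]
finger_gap: 0.0512
grip_force: 62.5
```

Emit:
jog_arm(series=[{"x":-0.0033,"y":0,"z":0.0019,"wx":0,"wy":0,"wz":0,"grip":1},{"x":-0.0022,"y":0,"z":0.0012,"wx":0,"wy":0,"wz":0,"grip":1},{"x":0,"y":0,"z":0,"wx":0,"wy":0,"wz":0,"grip":1}])

```text
t: 14.85
ee_pos: [0.5346, 0.0158, 0.0369]
orientation: [-1.582, -1.583, -0.915]
ft_force: [-4.0, -3.2, 9.4]
finger_gap: 0.0512
grip_force: 63.4
```

Emit:
jog_arm(series=[{"x":-0.0022,"y":0,"z":0.0012,"wx":0,"wy":0,"wz":0,"grip":1},{"x":0,"y":0,"z":0,"wx":0,"wy":0,"wz":0,"grip":1}])

```text
t: 15.1
ee_pos: [0.5346, 0.0157, 0.0369]
orientation: [-1.58, -1.582, -0.916]
ft_force: [-5.8, -3.5, 17.4]
finger_gap: 0.0513
grip_force: 64.0
```

Emit:
jog_arm(series=[{"x":-0.0022,"y":0,"z":0.0012,"wx":0,"wy":0,"wz":0,"grip":1},{"x":0,"y":0,"z":0,"wx":0,"wy":0,"wz":0,"grip":1}])

```text
t: 15.35
ee_pos: [0.5346, 0.0157, 0.0368]
orientation: [-1.579, -1.582, -0.917]
ft_force: [-8.7, -5.8, 24.6]
finger_gap: 0.051
grip_force: 64.5
```

Emit:
jog_arm(series=[{"x":0.004,"y":0,"z":-0.0023,"wx":0,"wy":0,"wz":0,"grip":1},{"x":0,"y":0,"z":0,"wx":0,"wy":0,"wz":0,"grip":0.3},{"x":0,"y":0,"z":0,"wx":0,"wy":0,"wz":0,"grip":0.2},{"x":0,"y":0,"z":0,"wx":0,"wy":0,"wz":0,"grip":0},{"x":0,"y":0,"z":0,"wx":0,"wy":0,"wz":0,"grip":0},{"x":0,"y":0,"z":-0.04,"wx":0,"wy":0,"wz":0,"grip":0},{"x":0,"y":0,"z":-0.08,"wx":0,"wy":0,"wz":0,"grip":0},{"x":0,"y":0,"z":-0.1,"wx":0,"wy":0,"wz":0,"grip":0},{"x":0.05,"y":0,"z":-0.08,"wx":0,"wy":0,"wz":0,"grip":0},{"x":0.08,"y":0,"z":-0.05,"wx":0,"wy":0,"wz":0,"grip":0},{"x":0.08,"y":0,"z":-0.05,"wx":0,"wy":0,"wz":0,"grip":0},{"x":0.08,"y":0,"z":-0.05,"wx":0,"wy":0,"wz":0,"grip":0}])

```text
t: 16.85
ee_pos: [0.5345, -0.0828, 0.2276]
orientation: [-1.585, -1.583, -0.913]
ft_force: [0.1, 0.4, -0.9]
finger_gap: 0.0853
grip_force: 0.0
```

```bash
python3 - <<'E'
from h import *
snap('side','e_side.png'); snap('top','e_top.png')
for n in("top","side"):
  uv=proj(n,[.535,.01,.043])[0]
  m=find(n,"lid",uv)
  if m is None: print(n,None,uv); continue
  p,f=fit(n,m["mask"],lambda x,y,a:boxpts(x,y,a,.05,.052,0,.086),np.array([.535,.01,1.57]),np.array([.008,.008,.2]))
  print(n,np.round(m["rect"]),p.round(4),round(f,3))
Rt=tool(np.pi/2,-np.pi/6); delta([.535,.1,.2],Rt)
a=cv2.imread('pics/e_top.png')[140:260,150:310]; b=cv2.imread('pics/e_side.png')[120:240,180:340]
cv2.imwrite('pics/e.png',cv2.resize(np.hstack([a,b]),None,fx=2.5,fy=2.5,interpolation=2))
E
```

```text
top [207. 198. 226. 220.] [0.5334 0.0076 1.5576] 0.082
side [239. 202. 260. 239.] [0.5329 0.0118 1.6062] 0.033
t 17.05 tcp [ 0.5346 -0.0825  0.2262] x [0.001 0.501 0.865] y [ 1.    -0.001 -0.001] z [ 0.     0.865 -0.501] 
 q [-0.707  0.631  1.372  0.762  1.876 -0.76 ] F [-0.1 -0.1 -0.3] gap 0.0855 0.0
shift [0.1723 0.0007 0.4276] turn [-6.0000e-03 -1.9614e+01 -1.1000e-02]
```

View pics/e.png

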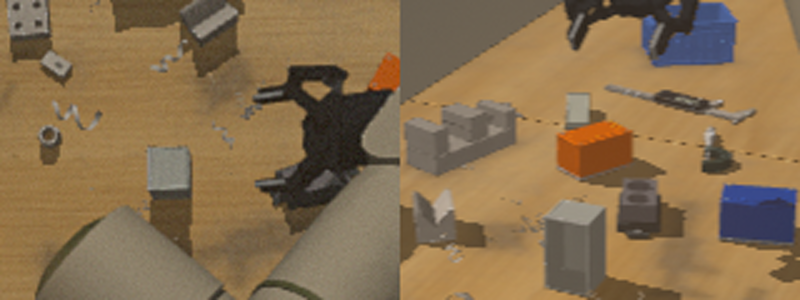

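View: the lid stands on its end at right crop (575,245), open side toward the side camera, and the gripper is clear. Next I re-grip from above with the opposite lean.

Emit:
jog_arm(series=[{"x":0,"y":0,"z":0,"wx":0,"wy":-1,"wz":0,"grip":0},{"x":0,"y":0,"z":0,"wx":0,"wy":-1,"wz":0,"grip":0},{"x":0,"y":0,"z":0,"wx":0,"wy":-1,"wz":0,"grip":0},{"x":0,"y":0,"z":0,"wx":0,"wy":-1,"wz":0,"grip":0},{"x":0,"y":0,"z":0,"wx":0,"wy":-1,"wz":0,"grip":0},{"x":0,"y":0,"z":0,"wx":0,"wy":-1,"wz":0,"grip":0},{"x":0,"y":0,"z":0,"wx":0,"wy":-1,"wz":0,"grip":0},{"x":0,"y":0,"z":0,"wx":0,"wy":-1,"wz":0,"grip":0},{"x":0,"y":0,"z":0,"wx":0,"wy":-1,"wz":0,"grip":0},{"x":0,"y":0,"z":0,"wx":0,"wy":-1,"wz":0,"grip":0}])

```text
t: 18.3
ee_pos: [0.5344, -0.0822, 0.2247]
orientation: [-2.091, -2.089, -0.254]
ft_force: [-0.3, 0.7, 0.5]
finger_gap: 0.0853
grip_force: 0.0
```

Emit:
jog_arm(series=[{"x":0,"y":0,"z":0,"wx":0,"wy":-1,"wz":0,"grip":0},{"x":0,"y":0,"z":0,"wx":0,"wy":-1,"wz":0,"grip":0},{"x":0,"y":0,"z":0,"wx":0,"wy":-1,"wz":0,"grip":0},{"x":0,"y":0,"z":0,"wx":0,"wy":-1,"wz":0,"grip":0},{"x":0,"y":0,"z":0,"wx":0,"wy":-1,"wz":0,"grip":0},{"x":0,"y":0,"z":0,"wx":0,"wy":-1,"wz":0,"grip":0},{"x":0,"y":0,"z":0,"wx":0,"wy":-1,"wz":0,"grip":0},{"x":0,"y":0,"z":0,"wx":0,"wy":-1,"wz":0,"grip":0},{"x":0,"y":0,"z":0,"wx":0,"wy":-1,"wz":0,"grip":0},{"x":0,"y":0,"z":0,"wx":0,"wy":-0.6,"wz":0,"grip":0}])

```text
t: 19.55
ee_pos: [0.5343, -0.0818, 0.2245]
orientation: [1.927, 1.93, -0.52]
ft_force: [0.5, -0.4, 0.3]
finger_gap: 0.0857
grip_force: 0.0
```

```bash
python3 - <<'E'
from h import *
Rt=tool(np.pi/2,-np.pi/6); delta([.534,.0717,.152],Rt); delta([.534,.0117,.0478],Rt)
E
```

```text
t 19.55 tcp [ 0.5343 -0.0818  0.2245] x [-0.003  0.866 -0.5  ] y [ 1.     0.    -0.004] z [-0.004 -0.5   -0.866] 
 q [-0.133  0.374  1.523 -0.554  1.227  0.052] F [ 0.5 -0.4  0.3] gap 0.0857 0.0
shift [ 4.23e-01  1.00e-04 -3.48e-02] turn [-0.045 -0.007  0.032]
t 19.55 tcp [ 0.5343 -0.0818  0.2245] x [-0.003  0.866 -0.5  ] y [ 1.     0.    -0.004] z [-0.004 -0.5   -0.866] 
 q [-0.133  0.374  1.523 -0.554  1.227  0.052] F [ 0.5 -0.4  0.3] gap 0.0857 0.0
shift [0.4232 0.0012 0.2658] turn [-0.045 -0.007  0.032]
```

Emit:
jog_arm(series=[{"x":0.085,"y":0,"z":-0.02,"wx":-0.045,"wy":0,"wz":0.03,"grip":0},{"x":0.085,"y":0,"z":-0.015,"wx":0,"wy":0,"wz":0,"grip":0},{"x":0.085,"y":0,"z":0,"wx":0,"wy":0,"wz":0,"grip":0},{"x":0.085,"y":0,"z":0,"wx":0,"wy":0,"wz":0,"grip":0},{"x":0.083,"y":0,"z":0,"wx":0,"wy":0,"wz":0,"grip":0},{"x":0,"y":0,"z":0.06,"wx":0,"wy":0,"wz":0,"grip":0},{"x":0,"y":0,"z":0.06,"wx":0,"wy":0,"wz":0,"grip":0},{"x":0,"y":0,"z":0.06,"wx":0,"wy":0,"wz":0,"grip":0},{"x":0,"y":0,"z":0.05,"wx":0,"wy":0,"wz":0,"grip":0},{"x":0,"y":0,"z":0.04,"wx":0,"wy":0,"wz":0,"grip":0},{"x":0,"y":0,"z":0.03,"wx":0,"wy":0,"wz":0,"grip":0},{"x":0,"y":0,"z":0,"wx":0,"wy":0,"wz":0,"grip":0}])

```text
t: 21.05
ee_pos: [0.5349, 0.0117, 0.049]
orientation: [1.929, 1.927, -0.513]
ft_force: [1.0, 0.1, -0.2]
finger_gap: 0.0854
grip_force: 0.0
```

Emit:
jog_arm(series=[{"x":0,"y":0,"z":0,"wx":0,"wy":0,"wz":0,"grip":0.25},{"x":0,"y":0,"z":0,"wx":0,"wy":0,"wz":0,"grip":0.3},{"x":0,"y":0,"z":0,"wx":0,"wy":0,"wz":0,"grip":0.35},{"x":0,"y":0,"z":0,"wx":0,"wy":0,"wz":0,"grip":0.4},{"x":0,"y":0,"z":0,"wx":0,"wy":0,"wz":0,"grip":0.6},{"x":0,"y":0,"z":0,"wx":0,"wy":0,"wz":0,"grip":1},{"x":0,"y":0,"z":0,"wx":0,"wy":0,"wz":0,"grip":1}])

```text
t: 21.92
ee_pos: [0.5354, 0.0122, 0.0501]
orientation: [1.928, 1.926, -0.511]
ft_force: [-2.3, 2.3, 5.4]
finger_gap: 0.0515
grip_force: 63.0
```

```bash
python3 - <<'E'
from h import *
st()
E
```

```text
t 21.93 tcp [0.5354 0.0122 0.0501] x [ 0.002  0.867 -0.498] y [ 1.    -0.     0.004] z [ 0.003 -0.498 -0.867] 
 q [ 0.043  0.632  1.632 -0.633  1.001  0.427] F [-2.3  2.3  5.4] gap 0.0515 63.0
```

Emit:
jog_arm(series=[{"x":-0.01,"y":0,"z":-0.0174,"wx":0,"wy":0,"wz":0,"grip":1},{"x":-0.03,"y":0,"z":-0.052,"wx":0,"wy":0,"wz":0,"grip":1},{"x":-0.04,"y":0,"z":-0.07,"wx":0,"wy":0,"wz":0,"grip":1},{"x":-0.04,"y":0,"z":-0.07,"wx":0,"wy":0,"wz":0,"grip":1},{"x":-0.03,"y":0,"z":-0.052,"wx":0,"wy":0,"wz":0,"grip":1}])

```text
t: 22.55
ee_pos: [0.535, 0.0121, 0.1717]
orientation: [1.929, 1.926, -0.51]
ft_force: [-0.6, -1.0, -2.0]
finger_gap: 0.0512
grip_force: 62.7
```

Emit:
jog_arm(series=[{"x":0,"y":0,"z":0,"wx":0,"wy":0.9,"wz":0,"grip":1},{"x":0,"y":0,"z":0,"wx":0,"wy":0.9,"wz":0,"grip":1},{"x":0,"y":0,"z":0,"wx":0,"wy":0.9,"wz":0,"grip":1},{"x":0,"y":0,"z":0,"wx":0,"wy":0.9,"wz":0,"grip":1},{"x":0,"y":0,"z":0,"wx":0,"wy":0.9,"wz":0,"grip":1},{"x":0,"y":0,"z":0,"wx":0,"wy":0.9,"wz":0,"grip":1},{"x":0,"y":0,"z":0,"wx":0,"wy":0.9,"wz":0,"grip":1},{"x":0,"y":0,"z":0,"wx":0,"wy":0.9,"wz":0,"grip":1},{"x":0,"y":0,"z":0,"wx":0,"wy":0.9,"wz":0,"grip":1},{"x":0,"y":0,"z":0,"wx":0,"wy":0.9,"wz":0,"grip":1},{"x":0,"y":0,"z":0,"wx":0,"wy":0.9,"wz":0,"grip":1}])

```text
t: 23.92
ee_pos: [0.5348, 0.012, 0.1704]
orientation: [-2.076, -2.077, -0.289]
ft_force: [-0.1, 0.3, -2.6]
finger_gap: 0.0514
grip_force: 62.5
```

Emit:
jog_arm(series=[{"x":0,"y":0,"z":0,"wx":0,"wy":0.9,"wz":0,"grip":1},{"x":0,"y":0,"z":0,"wx":0,"wy":0.9,"wz":0,"grip":1},{"x":0,"y":0,"z":0,"wx":0,"wy":0.9,"wz":0,"grip":1},{"x":0,"y":0,"z":0,"wx":0,"wy":0.9,"wz":0,"grip":1},{"x":0,"y":0,"z":0,"wx":0,"wy":0.9,"wz":0,"grip":1},{"x":0,"y":0,"z":0,"wx":0,"wy":0.9,"wz":0,"grip":1},{"x":0,"y":0,"z":0,"wx":0,"wy":0.9,"wz":0,"grip":1},{"x":0,"y":0,"z":0,"wx":0,"wy":0.9,"wz":0,"grip":1},{"x":0,"y":0,"z":0,"wx":0,"wy":0.9,"wz":0,"grip":1},{"x":0,"y":0,"z":0,"wx":0,"wy":0.9,"wz":0,"grip":1},{"x":0,"y":0,"z":0,"wx":0,"wy":0.8,"wz":0,"grip":1}])

```text
t: 25.3
ee_pos: [0.5349, 0.0119, 0.1702]
orientation: [-1.576, -1.579, -0.924]
ft_force: [-0.5, -0.2, -1.3]
finger_gap: 0.0512
grip_force: 62.6
```

```bash
python3 - <<'E'
from h import *
Rt=tool(np.pi/2,np.pi/3)
delta(np.array([.535,-.004,.046])+.0187*Rt[:,2],Rt)
E
```

```text
t 25.3 tcp [0.5349 0.0119 0.1702] x [-0.003  0.492  0.871] y [ 1.    -0.     0.003] z [ 0.002  0.871 -0.492] 
 q [-0.579  0.631  1.55   0.824  1.678 -0.812] F [-0.5 -0.2 -1.3] gap 0.0512 62.6
shift [-0.2904 -0.0008  0.1649] turn [ 0.026 -0.121  0.033]
```

Emit:
jog_arm(series=[{"x":-0.058,"y":0,"z":0.033,"wx":0.026,"wy":-0.12,"wz":0.033,"grip":1},{"x":-0.058,"y":0,"z":0.033,"wx":0,"wy":0,"wz":0,"grip":1},{"x":-0.058,"y":0,"z":0.033,"wx":0,"wy":0,"wz":0,"grip":1},{"x":-0.058,"y":0,"z":0.033,"wx":0,"wy":0,"wz":0,"grip":1},{"x":-0.045,"y":0,"z":0.026,"wx":0,"wy":0,"wz":0,"grip":1},{"x":-0.005,"y":0,"z":0.0029,"wx":0,"wy":0,"wz":0,"grip":1},{"x":0,"y":0,"z":0,"wx":0,"wy":0,"wz":0,"grip":1}])

```text
t: 26.18
ee_pos: [0.5352, 0.0113, 0.0409]
orientation: [-1.585, -1.585, -0.913]
ft_force: [-0.8, 0.1, -2.0]
finger_gap: 0.0514
grip_force: 62.6
```

Emit:
jog_arm(series=[{"x":-0.0043,"y":0,"z":0.0025,"wx":0,"wy":0,"wz":0,"grip":1},{"x":-0.0043,"y":0,"z":0.0025,"wx":0,"wy":0,"wz":0,"grip":1},{"x":0,"y":0,"z":0,"wx":0,"wy":0,"wz":0,"grip":1}])

```text
t: 26.55
ee_pos: [0.535, 0.0114, 0.0364]
orientation: [-1.585, -1.585, -0.913]
ft_force: [-0.0, -0.5, -2.5]
finger_gap: 0.0512
grip_force: 62.6
```

Emit:
jog_arm(series=[{"x":-0.0022,"y":0,"z":0.0012,"wx":0,"wy":0,"wz":0,"grip":1},{"x":0,"y":0,"z":0,"wx":0,"wy":0,"wz":0,"grip":1}])

```text
t: 26.8
ee_pos: [0.5349, 0.0114, 0.0353]
orientation: [-1.585, -1.585, -0.913]
ft_force: [0.5, -0.2, -1.4]
finger_gap: 0.0511
grip_force: 62.6
```

Emit:
jog_arm(series=[{"x":-0.0022,"y":0,"z":0.0012,"wx":0,"wy":0,"wz":0,"grip":1},{"x":0,"y":0,"z":0,"wx":0,"wy":0,"wz":0,"grip":1}])

```text
t: 27.05
ee_pos: [0.5349, 0.0114, 0.0343]
orientation: [-1.585, -1.585, -0.912]
ft_force: [0.5, -0.0, -1.9]
finger_gap: 0.0513
grip_force: 62.6
```

Emit:
jog_arm(series=[{"x":-0.0022,"y":0,"z":0.0012,"wx":0,"wy":0,"wz":0,"grip":1},{"x":-0.0022,"y":0,"z":0.0012,"wx":0,"wy":0,"wz":0,"grip":1},{"x":0,"y":0,"z":0,"wx":0,"wy":0,"wz":0,"grip":1}])

```text
t: 27.42
ee_pos: [0.5349, 0.0113, 0.0322]
orientation: [-1.585, -1.585, -0.912]
ft_force: [0.0, -0.2, -1.7]
finger_gap: 0.0512
grip_force: 62.6
```

Emit:
jog_arm(series=[{"x":-0.0022,"y":0,"z":0.0012,"wx":0,"wy":0,"wz":0,"grip":1},{"x":-0.0022,"y":0,"z":0.0012,"wx":0,"wy":0,"wz":0,"grip":1},{"x":0,"y":0,"z":0,"wx":0,"wy":0,"wz":0,"grip":1}])

```text
t: 27.8
ee_pos: [0.5349, 0.0113, 0.0303]
orientation: [-1.585, -1.585, -0.913]
ft_force: [0.3, -0.2, -1.3]
finger_gap: 0.0514
grip_force: 62.6
```

Emit:
jog_arm(series=[{"x":-0.0022,"y":0,"z":0.0012,"wx":0,"wy":0,"wz":0,"grip":1},{"x":0,"y":0,"z":0,"wx":0,"wy":0,"wz":0,"grip":1}])

```text
t: 28.05
ee_pos: [0.5349, 0.0113, 0.0293]
orientation: [-1.585, -1.585, -0.912]
ft_force: [-0.1, 0.6, -1.1]
finger_gap: 0.0517
grip_force: 62.6
```

Emit:
jog_arm(series=[{"x":-0.0022,"y":0,"z":0.0012,"wx":0,"wy":0,"wz":0,"grip":1},{"x":0,"y":0,"z":0,"wx":0,"wy":0,"wz":0,"grip":1}])

```text
t: 28.3
ee_pos: [0.535, 0.0112, 0.0286]
orientation: [-1.584, -1.585, -0.913]
ft_force: [-0.8, -0.7, 1.8]
finger_gap: 0.0513
grip_force: 62.9
```

Emit:
jog_arm(series=[{"x":-0.0022,"y":0,"z":0.0012,"wx":0,"wy":0,"wz":0,"grip":1},{"x":0,"y":0,"z":0,"wx":0,"wy":0,"wz":0,"grip":1}])

```text
t: 28.55
ee_pos: [0.535, 0.0111, 0.0284]
orientation: [-1.583, -1.584, -0.914]
ft_force: [-3.4, -2.3, 8.9]
finger_gap: 0.0515
grip_force: 63.4
```

Emit:
jog_arm(series=[{"x":-0.0022,"y":0,"z":0.0012,"wx":0,"wy":0,"wz":0,"grip":1},{"x":0,"y":0,"z":0,"wx":0,"wy":0,"wz":0,"grip":1}])

```text
t: 28.8
ee_pos: [0.535, 0.0111, 0.0284]
orientation: [-1.581, -1.584, -0.915]
ft_force: [-5.7, -4.4, 17.1]
finger_gap: 0.0517
grip_force: 64.0
```

Emit:
jog_arm(series=[{"x":0.0033,"y":0,"z":-0.0019,"wx":0,"wy":0,"wz":0,"grip":1},{"x":0,"y":0,"z":0,"wx":0,"wy":0,"wz":0,"grip":0.3},{"x":0,"y":0,"z":0,"wx":0,"wy":0,"wz":0,"grip":0.2},{"x":0,"y":0,"z":0,"wx":0,"wy":0,"wz":0,"grip":0},{"x":0,"y":0,"z":0,"wx":0,"wy":0,"wz":0,"grip":0},{"x":0,"y":0,"z":-0.04,"wx":0,"wy":0,"wz":0,"grip":0},{"x":0,"y":0,"z":-0.08,"wx":0,"wy":0,"wz":0,"grip":0},{"x":0.05,"y":0,"z":-0.08,"wx":0,"wy":0,"wz":0,"grip":0},{"x":0.1,"y":0,"z":-0.06,"wx":0,"wy":0,"wz":0,"grip":0},{"x":0.1,"y":0,"z":-0.06,"wx":0,"wy":0,"wz":0,"grip":0},{"x":0.1,"y":0,"z":-0.06,"wx":0,"wy":0,"wz":0,"grip":0},{"x":0.1,"y":0,"z":-0.06,"wx":0,"wy":0,"wz":0,"grip":0}])

```text
t: 30.3
ee_pos: [0.5347, -0.0515, 0.274]
orientation: [-1.586, -1.585, -0.912]
ft_force: [-0.9, -0.1, -0.2]
finger_gap: 0.0853
grip_force: 0.0
```

Emit:
jog_arm(series=[{"x":0.02,"y":0,"z":0,"wx":0,"wy":-1,"wz":0,"grip":0},{"x":0.02,"y":0,"z":0,"wx":0,"wy":-1,"wz":0,"grip":0},{"x":0.02,"y":0,"z":0,"wx":0,"wy":-1,"wz":0,"grip":0},{"x":0.02,"y":0,"z":0,"wx":0,"wy":-1,"wz":0,"grip":0},{"x":0.02,"y":0,"z":0,"wx":0,"wy":-1,"wz":0,"grip":0},{"x":0.02,"y":0,"z":0,"wx":0,"wy":-1,"wz":0,"grip":0},{"x":0.02,"y":0,"z":0,"wx":0,"wy":-1,"wz":0,"grip":0},{"x":0.02,"y":0,"z":0,"wx":0,"wy":-1,"wz":0,"grip":0},{"x":0.02,"y":0,"z":0,"wx":0,"wy":-1,"wz":0,"grip":0},{"x":0.02,"y":0,"z":0,"wx":0,"wy":-1,"wz":0,"grip":0},{"x":0.02,"y":0,"z":0,"wx":0,"wy":-1,"wz":0,"grip":0},{"x":0.02,"y":0,"z":0,"wx":0,"wy":-1,"wz":0,"grip":0}])

```text
t: 31.8
ee_pos: [0.5349, 0.0246, 0.3254]
orientation: [-2.182, -2.178, -0.09]
ft_force: [0.7, 0.9, -0.3]
finger_gap: 0.0854
grip_force: 0.0
```

```bash
python3 - <<'E'
from h import *
a=snap('top','f_top.png'); b=snap('side','f_side.png')
Z=dict(large_pocket=.02,small_pocket=.02,large_bushing=0,small_bushing=0,case=0)
for n in("top","side"):
  for k,z in Z.items():
    for r in models.mark_of(n,k)[:3]: print(n,k,round(r["conf"],2),np.round(r["xy"],1),np.round(atz(n,r["xy"],z),4))
  for k,D,h,p0 in(("large_bushing",.028,.022,[.592,.162]),("small_bushing",.024,.028,[.467,.242])):
    m=find(n,k,proj(n,p0+[.01])[0])
    if m: print(n,k,np.round(m["rect"],1),*fit(n,m["mask"],lambda x,y:cylpts(x,y,D,0,h),np.array(p0),np.array([.006,.006])))
delta([.594,.162,.15],tool(np.pi/2))
f=lambda im,u,v,w,h,s: cv2.resize(cv2.cvtColor(im[v:v+h,u:u+w],cv2.COLOR_RGB2BGR),(400,300),interpolation=2)
cv2.imwrite('pics/f.png',np.vstack([np.hstack([f(a,120,180,80,60,5),f(a,250,180,60,45,1)]),np.hstack([f(b,170,180,140,105,4),f(b,240,170,80,60,5)])]))
E
```

```text
top large_pocket 0.56 [280.9 207.5] [ 0.539  -0.1884  0.02  ]
top small_pocket 0.79 [272.8 213.8] [ 0.5197 -0.1624  0.02  ]
top large_bushing 0.49 [279.9 205.9] [ 0.5474 -0.187   0.    ]
top small_bushing 0.6 [142.7 235.4] [0.4631 0.2451 0.    ]
top case 0.86 [273.6 215.6] [ 0.5168 -0.166   0.    ]
top small_bushing [139.1 230.  149.1 238. ] [0.46654104 0.23513202] 0.23006060606060608
side large_pocket 0.82 [277.  196.5] [ 0.5342 -0.1943  0.02  ]
side small_pocket 0.8 [276.2 204.7] [ 0.5158 -0.1396  0.02  ]
side large_bushing 0.64 [304.6 185.3] [ 0.4968 -0.3524  0.    ]
side large_bushing 0.46 [204.2 253.1] [0.5972 0.1554 0.    ]
side small_bushing 0.45 [239.6 284.4] [0.4572 0.2442 0.    ]
side case 0.66 [272.1 205.4] [ 0.5401 -0.169   0.    ]
side large_bushing [199.6 244.  208.4 258.9] [0.58910874 0.16466741] 0.09960871995528231
side small_bushing [234.2 269.3 243.6 287.2] [0.46738672 0.23706055] 0.43582177633520214
t 32.6 tcp [0.535  0.0252 0.3244] x [0.    0.996 0.085] y [ 1.  0. -0.] z [-0.     0.085 -0.996] 
 q [-0.213  0.289  1.292  0.083  1.579 -0.213] F [-0.6  0.9  0.1] gap 0.0854 0.0
shift [0.3037 0.1476 0.4635] turn [-0.005 -1.066  0.   ]
```

View pics/f.png

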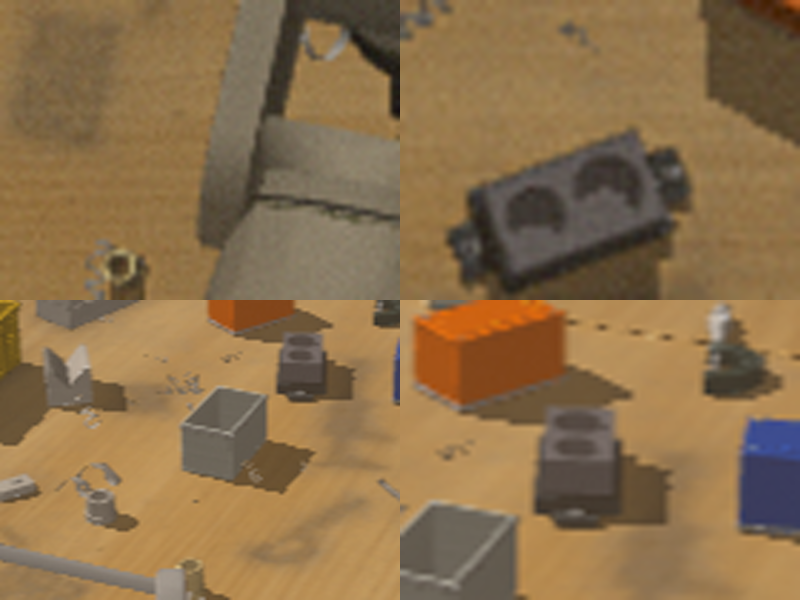

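The picture confirms the lid lies flat with its open side up, at lower-left crop (225,435). The large pocket is the far (right) one at (608,185), and the small one is at (537,212). I'll refine the bushing and pocket centres from the saved top images.

```bash
python3 - <<'E'
from h import *
A=cv2.imread('pics/a_top.png'); F=cv2.imread('pics/f_top.png')
def refine(im,gen,p0,sgn,lab):
    """maximise contrast ring: mean of saturation/gray inside outline minus outside ring"""
    S=8; pass
def tile(im,c,w,h,outs,s):
    u,v=int(c[0]-w/2),int(c[1]-h/2)
    t=cv2.resize(im[v:v+h,u:u+w],None,fx=s,fy=s,interpolation=cv2.INTER_CUBIC)
    for P,col in outs:
        q=((proj("top",P)-[u,v]+.5)*s*16).astype(np.int32); cv2.polylines(t,[q],True,col,1,cv2.LINE_AA,4)
    return t
t=np.linspace(0,2*np.pi,60)
circ=lambda x,y,D,z:np.c_[x+D/2*np.cos(t),y+D/2*np.sin(t),0*t+z]
# case: centre from lid grip/contact; pockets along s
yaw=1.926; s=np.array([np.cos(yaw),np.sin(yaw)]); n=np.array([np.sin(yaw),-np.cos(yaw)])
C=.4368*n-.344*s; print("case centre",C)
def rect(C,L,W,z): return np.array([[*(C+a*s*L/2+b*n*W/2),z] for a,b in((-1,-1),(1,-1),(1,1),(-1,1))])
g=cv2.cvtColor(F,cv2.COLOR_BGR2GRAY).astype(float); gs=cv2.resize(g,None,fx=8,fy=8,interpolation=cv2.INTER_CUBIC)
# pocket offsets by darkest-disc search at the mouth plane region (project disc points and take mean)
def disc(x,y,D,z):
    r=np.sqrt(np.linspace(0.01,1,12))*D/2; P=np.vstack([np.c_[x+q*np.cos(t),y+q*np.sin(t),0*t+z] for q in r]); return P
def samp(P):
    q=(proj("top",P)+.5)*8-.5; return cv2.remap(gs.astype(np.float32),q[:,0:1].astype(np.float32),q[:,1:2].astype(np.float32),1).mean()
for nm,D,a0 in(("large",.031,-.019),("small",.027,.017)):
    f=lambda q:samp(disc(*(C+(a0+q[0])*s+q[1]*n),D,.034))-samp(circ(*(C+(a0+q[0])*s+q[1]*n),D+.005,.034))
    best=min(((f((i*.0005,j*.0005)),i,j) for i in range(-10,11) for j in range(-10,11)))
    q=np.array(best[1:])*.0005; print(nm,best,"s,n off",a0+q[0],q[1],C+(a0+q[0])*s+q[1]*n)
def bush(im,p0,D,h):
    hsv=cv2.cvtColor(im,cv2.COLOR_BGR2HSV); sat=cv2.resize(im[:,:,2].astype(np.float32)-1.0*im[:,:,0],None,fx=8,fy=8,interpolation=cv2.INTER_CUBIC)
    def m(P):
        q=(proj("top",P)+.5)*8-.5; return cv2.remap(sat,q[:,0:1].astype(np.float32),q[:,1:2].astype(np.float32),1).mean()
    f=lambda x,y:m(disc(x,y,D,h))-m(circ(x,y,D+.008,h))
    b=[(f(p0[0]+i*.0005,p0[1]+j*.0005),p0[0]+i*.0005,p0[1]+j*.0005) for i in range(-16,17) for j in range(-16,17)]
    return min(b),max(b)
print("LB",bush(A,(.592,.162),.028,.022)); print("SB",bush(A,(.466,.238),.024,.028),bush(F,(.466,.238),.024,.028))
LB=bush(A,(.592,.162),.028,.022)[0][1:]; SB=(.466,.238)
G,Rr=(0,255,0),(0,0,255)
T=[tile(A,proj("top",[*LB,.011])[0],20,15,[(circ(*LB,.028,.022),G),(circ(*LB,.028,0),Rr)],20),
   tile(A,proj("top",[*SB,.014])[0],20,15,[(circ(*SB,.024,.028),G),(circ(*SB,.024,0),Rr)],20)]
c=proj("top",[*C,.02])[0]
t2=tile(F,c,48,18,[(rect(C,.076,.042,.034),G),(rect(C,.086,.052,.012),Rr)],16)
t2=cv2.copyMakeBorder(t2,0,300-t2.shape[0],0,800-t2.shape[1],0)
cv2.imwrite('pics/g.png',np.vstack([np.hstack(T),t2]))
E
```

```text
case centre [ 0.52916983 -0.17061515]
large (np.float32(-20.10688), 1, 3) s,n off -0.0185 0.0015 [ 0.53701015 -0.18743862]
small (np.float32(-26.036034), 2, 4) s,n off 0.018000000000000002 0.002 [ 0.52478492 -0.15304322]Traceback (most recent call last):
  File "<stdin>", line 35, in <module>
  File "<stdin>", line 33, in bush
  File "<stdin>", line 32, in <lambda>
  File "<stdin>", line 31, in m
  File "h.py", line 15, in proj
    c,Rm,o=cal(n); K=np.array([[c["fx"],0,c["cx"]],[0,c["fy"],c["cy"]],[0,0,1.]])
           ~~~^^^
  File "h.py", line 5, in cal
    c=vision.get_calibration(n); A=np.array(c["attitude"],float)
ValueError: time passes only in moves, steps and waits
```

```bash
sed -i 's/^def cal(n):/import functools\n@functools.lru_cache\ndef cal(n):/' h.py; python3 - <<'E'
from h import *
A=cv2.imread('pics/a_top.png'); F=cv2.imread('pics/f_top.png')
t=np.linspace(0,2*np.pi,60)
circ=lambda x,y,D,z:np.c_[x+D/2*np.cos(t),y+D/2*np.sin(t),0*t+z]
disc=lambda x,y,D,z:np.vstack([circ(x,y,D*q,z) for q in np.sqrt(np.linspace(0.01,1,12))])
def tile(im,c,w,h,outs,s):
    u,v=int(c[0]-w/2),int(c[1]-h/2)
    T=cv2.resize(im[v:v+h,u:u+w],None,fx=s,fy=s,interpolation=cv2.INTER_CUBIC)
    for P,col in outs:
        cv2.polylines(T,[((proj("top",P)-[u,v]+.5)*s*16).astype(np.int32)],True,col,1,cv2.LINE_AA,4)
    return T
yaw=1.926; s=np.array([np.cos(yaw),np.sin(yaw)]); n=np.array([np.sin(yaw),-np.cos(yaw)])
C=.4368*n-.344*s
rect=lambda L,W,z:np.array([[*(C+a*s*L/2+b*n*W/2),z] for a,b in((-1,-1),(1,-1),(1,1),(-1,1))])
def bush(im,p0,D,h):
    ch=cv2.resize(im[:,:,2].astype(np.float32)-im[:,:,0],None,fx=8,fy=8,interpolation=cv2.INTER_CUBIC)
    def m(P):
        q=((proj("top",P)+.5)*8-.5).astype(np.float32); return cv2.remap(ch,q[:,:1],q[:,1:],1).mean()
    return min((m(disc(x,y,D,h))-m(circ(x,y,D+.008,h)),x,y) for x in p0[0]+np.arange(-14,15)*.0005 for y in p0[1]+np.arange(-14,15)*.0005)
b=bush(A,(.592,.162),.028,.022); print("LB",b); LB=b[1:]; SB=(.466,.238)
print("SB",bush(A,SB,.024,.028))
G,Rr=(0,255,0),(0,0,255)
T=[tile(A,proj("top",[*LB,.011])[0],20,15,[(circ(*LB,.028,.022),G),(circ(*LB,.028,0),Rr)],20),
   tile(A,proj("top",[*SB,.014])[0],20,15,[(circ(*SB,.024,.028),G),(circ(*SB,.024,0),Rr)],20)]
t2=tile(F,proj("top",[*C,.02])[0],48,18,[(rect(.076,.042,.034),G),(rect(.086,.052,.012),Rr),(circ(*(C-.0185*s),.031,.034),G),(circ(*(C+.018*s),.027,.034),G)],16)
t2=cv2.copyMakeBorder(t2,0,300-t2.shape[0],0,800-t2.shape[1],0)
cv2.imwrite('pics/g.png',np.vstack([np.hstack(T),t2]))
E
```

```text
LB (np.float32(-44.898827), np.float64(0.588), np.float64(0.159))
SB (np.float32(-24.41566), np.float64(0.4645), np.float64(0.23199999999999998))
```

View pics/g.png

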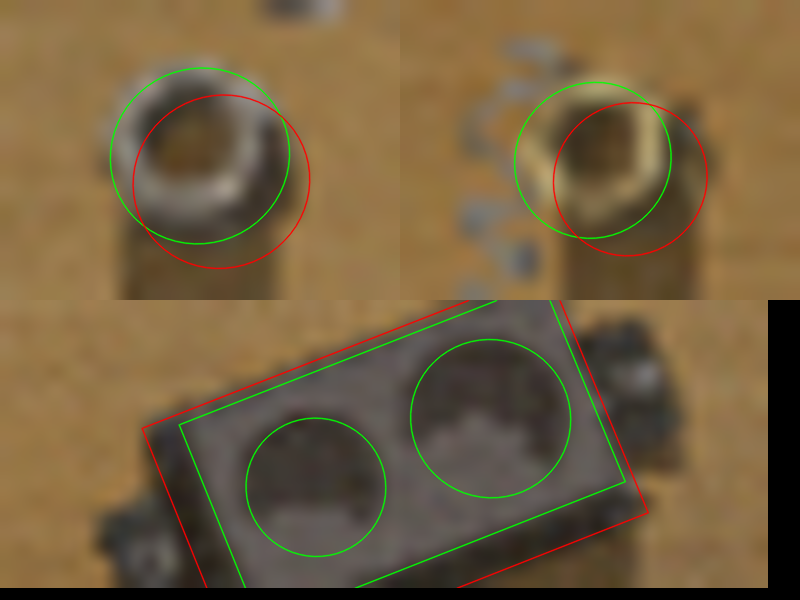

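Overlay: the case outlines and pocket circles match the picture. The bushing rims sit slightly off the drawn circles, so the corrected centres are about (0.590, 0.161) for the large and (0.4677, 0.238) for the small. A swarf curl lies up and to the right of the large bushing, so I grip on the other diagonal.

Emit:
jog_arm(series=[{"x":0,"y":0,"z":0,"wx":0,"wy":-1,"wz":0,"grip":0.4},{"x":0.085,"y":0.0345,"z":0.03,"wx":0,"wy":-0.066,"wz":0,"grip":0.4},{"x":0.085,"y":0.0345,"z":0.03,"wx":0,"wy":0,"wz":0,"grip":0.4},{"x":0.085,"y":0.0345,"z":0.03,"wx":0,"wy":0,"wz":0,"grip":0.4},{"x":0.085,"y":0.0345,"z":0.03,"wx":0,"wy":0,"wz":0,"grip":0.4},{"x":0,"y":0,"z":0.08,"wx":0,"wy":0,"wz":-0.98,"grip":0.4},{"x":0,"y":0,"z":0.08,"wx":0,"wy":0,"wz":-0.98,"grip":0.4},{"x":0,"y":0,"z":0.08,"wx":0,"wy":0,"wz":-0.98,"grip":0.4},{"x":0,"y":0,"z":0.08,"wx":0,"wy":0,"wz":-0.98,"grip":0.4},{"x":0,"y":0,"z":0.06,"wx":0,"wy":0,"wz":-0.98,"grip":0.4},{"x":0,"y":0,"z":0.06,"wx":0,"wy":0,"wz":-0.98,"grip":0.4},{"x":0,"y":0,"z":0.04,"wx":0,"wy":0,"wz":-0.98,"grip":0.4}])

```text
t: 34.1
ee_pos: [0.5898, 0.1613, 0.0833]
orientation: [-1.532, -2.741, 0.001]
ft_force: [0.6, 0.1, 0.3]
finger_gap: 0.0515
grip_force: 0.0
```

Emit:
jog_arm(series=[{"x":0,"y":0,"z":0.02,"wx":0,"wy":0,"wz":-0.98,"grip":0.4},{"x":0,"y":0,"z":0.02,"wx":0,"wy":0,"wz":-0.98,"grip":0.4},{"x":0,"y":0,"z":0,"wx":0,"wy":0,"wz":-0.98,"grip":0.4}])

```text
t: 34.48
ee_pos: [0.5898, 0.1613, 0.0678]
orientation: [-1.2, -2.902, 0.001]
ft_force: [0.4, 1.0, -0.7]
finger_gap: 0.0513
grip_force: 0.0
```

```bash
python3 - <<'E'
from h import *
delta([.5903,.161,.012],tool(2.356))
E
```

```text
t 34.48 tcp [0.5898 0.1613 0.0678] x [-0.708  0.706  0.001] y [ 0.706  0.708 -0.001] z [-0.002 -0.    -1.   ] 
 q [ 0.076  0.663  1.406 -0.     1.075 -0.711] F [ 0.4  1.  -0.7] gap 0.0513 0.0
shift [-0.0015  0.0006  0.1395] turn [-0.016 -0.013  0.019]
```

Emit:
jog_arm(series=[{"x":-0.0015,"y":0,"z":0.06,"wx":0,"wy":0,"wz":0,"grip":0.4},{"x":0,"y":0,"z":0.05,"wx":0,"wy":0,"wz":0,"grip":0.4},{"x":0,"y":0,"z":0.029,"wx":0,"wy":0,"wz":0,"grip":0.45},{"x":0,"y":0,"z":0,"wx":0,"wy":0,"wz":0,"grip":0.55},{"x":0,"y":0,"z":0,"wx":0,"wy":0,"wz":0,"grip":0.65},{"x":0,"y":0,"z":0,"wx":0,"wy":0,"wz":0,"grip":0.8},{"x":0,"y":0,"z":0,"wx":0,"wy":0,"wz":0,"grip":1},{"x":0,"y":0,"z":0,"wx":0,"wy":0,"wz":0,"grip":1}])

```text
t: 35.48
ee_pos: [0.5911, 0.1609, 0.0142]
orientation: [1.204, 2.9, 0.001]
ft_force: [-1.5, -0.1, 6.2]
finger_gap: 0.0225
grip_force: 58.7
```

```bash
python3 - <<'E'
from h import *
delta([.5356,-.1879,.09],tool(1.926))
E
```

```text
t 35.48 tcp [0.5911 0.1609 0.0142] x [-0.706  0.708 -0.001] y [0.708 0.706 0.001] z [ 0.002  0.    -1.   ] 
 q [ 0.075  0.737  1.434 -0.     0.969 -0.709] F [-1.5 -0.1  6.2] gap 0.0225 58.7
shift [-0.5195 -0.7139 -0.1898] turn [0.016 0.01  5.361]
```

```bash
python3 - <<'E'
from h import *
b=snap('side','i_side.png'); a=snap('top','i_top.png')
u=proj("side",[.59,.16,.03])[0].astype(int); v=proj("top",[.59,.16,.03])[0].astype(int)
f=lambda im,c,w,h,s: cv2.resize(cv2.cvtColor(im[c[1]-h//2:c[1]+h//2,c[0]-w//2:c[0]+w//2],cv2.COLOR_RGB2BGR),None,fx=s,fy=s,interpolation=2)
cv2.imwrite('pics/i.png',np.hstack([f(b,u,40,60,10),f(a,v,40,60,10)]))
E
```

```text
(no output)
```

View pics/i.png

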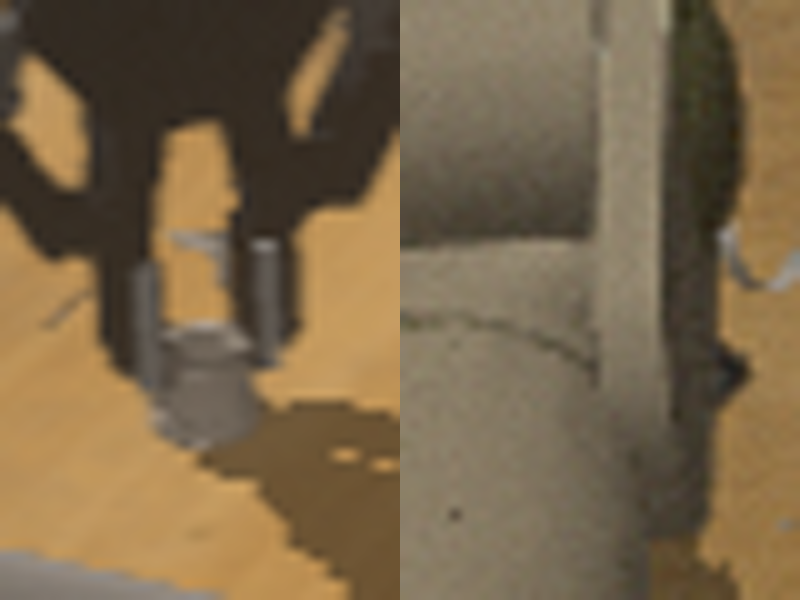

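Picture: the fingers hold the large bushing on its narrower neck (the 22.5 mm gap), with the tips just touching the wider foot at left crop (205,400). I re-grip about 5 mm higher to keep the tips clear of the block.

Emit:
jog_arm(series=[{"x":0,"y":0,"z":0,"wx":0,"wy":0,"wz":0,"grip":0.6},{"x":0,"y":0,"z":0,"wx":0,"wy":0,"wz":0,"grip":0.6},{"x":0,"y":0,"z":-0.013,"wx":0,"wy":0,"wz":0,"grip":0.6},{"x":0,"y":0,"z":0,"wx":0,"wy":0,"wz":0,"grip":0.8},{"x":0,"y":0,"z":0,"wx":0,"wy":0,"wz":0,"grip":1},{"x":0,"y":0,"z":0,"wx":0,"wy":0,"wz":0,"grip":1}])

```text
t: 36.33
ee_pos: [0.591, 0.1609, 0.0193]
orientation: [1.204, 2.901, 0.001]
ft_force: [-2.0, 1.2, 7.3]
finger_gap: 0.0204
grip_force: 58.5
```

```bash
python3 - <<'E'
from h import *
delta([.5356,-.1879,.1],tool(1.926))
E
```

```text
t 36.33 tcp [0.591  0.1609 0.0193] x [-0.706  0.708 -0.001] y [0.708 0.706 0.001] z [ 0.001  0.    -1.   ] 
 q [ 0.075  0.73   1.432 -0.     0.979 -0.709] F [-2.   1.2  7.3] gap 0.0204 58.5
shift [-0.5197 -0.7138 -0.202 ] turn [0.012 0.007 5.362]
```

Emit:
jog_arm(series=[{"x":0,"y":0,"z":0,"wx":0,"wy":0,"wz":0,"grip":0.6},{"x":0,"y":0,"z":0,"wx":0,"wy":0,"wz":0,"grip":0.6},{"x":0,"y":0,"z":0.012,"wx":0,"wy":0,"wz":0,"grip":0.6},{"x":0,"y":0,"z":0,"wx":0,"wy":0,"wz":0,"grip":0.8},{"x":0,"y":0,"z":0,"wx":0,"wy":0,"wz":0,"grip":1},{"x":0,"y":0,"z":0,"wx":0,"wy":0,"wz":0,"grip":1},{"x":0,"y":0,"z":-0.03,"wx":0,"wy":0,"wz":0,"grip":1},{"x":0,"y":0,"z":-0.08,"wx":0,"wy":0,"wz":0,"grip":1},{"x":0,"y":0,"z":-0.1,"wx":0,"wy":0,"wz":0,"grip":1}])

```text
t: 37.45
ee_pos: [0.5903, 0.1608, 0.0987]
orientation: [-1.204, -2.901, 0.001]
ft_force: [-0.2, -0.0, -0.0]
finger_gap: 0.0226
grip_force: 58.8
```

```bash
python3 - <<'E'
from h import *
snap('side','j_side.png'); m=models.trace('side','large_bushing')
print([(round(k['conf'],2),np.round(k['rect'])) for k in m], proj('side',[[.59,.161,0],[.59,.161,.022],[.59,.161,.085],[.59,.161,.107]]).round())
delta([.5356,-.1879,.1],tool(1.926))
E
```

```text
[(0.65, array([199., 214., 210., 225.]))] [[206. 255.]
 [205. 247.]
 [204. 225.]
 [204. 217.]]
t 37.55 tcp [0.5929 0.1611 0.1028] x [-0.706  0.708 -0.006] y [0.708 0.706 0.006] z [ 0.009  0.001 -1.   ] 
 q [ 0.075  0.621  1.377 -0.     1.135 -0.709] F [ 0.9 -0.9 -0.4] gap 0.0221 58.8
shift [-0.5165 -0.7176  0.0052] turn [0.094 0.052 5.363]
```

Emit:
jog_arm(series=[{"x":-0.0577,"y":-0.0793,"z":0,"wx":0,"wy":0,"wz":0,"grip":1},{"x":-0.0577,"y":-0.0793,"z":0,"wx":0,"wy":0,"wz":0,"grip":1},{"x":-0.0577,"y":-0.0793,"z":0,"wx":0,"wy":0,"wz":0,"grip":1},{"x":-0.0577,"y":-0.0793,"z":0,"wx":0,"wy":0,"wz":0,"grip":1},{"x":-0.0577,"y":-0.0793,"z":0,"wx":0,"wy":0,"wz":0,"grip":1},{"x":-0.0577,"y":-0.0793,"z":0,"wx":0,"wy":0,"wz":0,"grip":1},{"x":-0.0577,"y":-0.0793,"z":0,"wx":0,"wy":0,"wz":0,"grip":1},{"x":-0.0577,"y":-0.0793,"z":0,"wx":0,"wy":0,"wz":0,"grip":1},{"x":-0.0577,"y":-0.0793,"z":0,"wx":0,"wy":0,"wz":0,"grip":1},{"x":0,"y":0,"z":0,"wx":0,"wy":0,"wz":1,"grip":1},{"x":0,"y":0,"z":0,"wx":0,"wy":0,"wz":1,"grip":1},{"x":0,"y":0,"z":0.03,"wx":0,"wy":0,"wz":1,"grip":1}])

```text
t: 39.05
ee_pos: [0.5354, -0.1881, 0.086]
orientation: [1.546, 2.733, -0.0]
ft_force: [0.4, 0.2, -1.2]
finger_gap: 0.0228
grip_force: 58.9
```

Emit:
jog_arm(series=[{"x":0,"y":0,"z":0.03,"wx":0,"wy":0,"wz":1,"grip":1},{"x":0,"y":0,"z":0.02,"wx":0,"wy":0,"wz":1,"grip":1},{"x":0,"y":0,"z":0,"wx":0,"wy":0,"wz":0.36,"grip":1},{"x":0,"y":0,"z":0,"wx":0,"wy":0,"wz":0,"grip":1}])

```text
t: 39.55
ee_pos: [0.5353, -0.1879, 0.0658]
orientation: [1.793, 2.58, -0.0]
ft_force: [0.2, -0.3, -0.8]
finger_gap: 0.0229
grip_force: 58.9
```

```bash
python3 - <<'E'
from h import *
delta([.5356,-.1879,.052],tool(1.926))
E
```

```text
t 39.55 tcp [ 0.5353 -0.1879  0.0658] x [-0.349  0.937 -0.   ] y [ 0.937  0.349 -0.   ] z [ 0. -0. -1.] 
 q [-0.544  0.582  1.557 -0.     1.002 -0.9  ] F [ 0.2 -0.3 -0.8] gap 0.0229 58.9
shift [-0.0003  0.0008  0.0345] turn [-0.     0.005  0.013]
```

Emit:
jog_arm(series=[{"x":0,"y":0,"z":0.025,"wx":0,"wy":0,"wz":0,"grip":1},{"x":0,"y":0,"z":0.015,"wx":0,"wy":0,"wz":0,"grip":1},{"x":0,"y":0,"z":0.0075,"wx":0,"wy":0,"wz":0,"grip":1},{"x":0,"y":0,"z":0,"wx":0,"wy":0,"wz":0,"grip":1}])

```text
t: 40.05
ee_pos: [0.535, -0.1878, 0.0462]
orientation: [-1.793, -2.579, 0.0]
ft_force: [-0.1, -0.4, 0.4]
finger_gap: 0.0223
grip_force: 58.9
```

Emit:
jog_arm(series=[{"x":0,"y":0,"z":0.0075,"wx":0,"wy":0,"wz":0,"grip":1},{"x":0,"y":0,"z":0,"wx":0,"wy":0,"wz":0,"grip":1}])

```text
t: 40.3
ee_pos: [0.5351, -0.1878, 0.0433]
orientation: [-1.794, -2.579, 0.0]
ft_force: [0.1, -0.3, -1.1]
finger_gap: 0.0228
grip_force: 58.9
```

Emit:
jog_arm(series=[{"x":0,"y":0,"z":0.0075,"wx":0,"wy":0,"wz":0,"grip":1},{"x":0,"y":0,"z":0.0075,"wx":0,"wy":0,"wz":0,"grip":1},{"x":0,"y":0,"z":0,"wx":0,"wy":0,"wz":0,"grip":1}])

```text
t: 40.67
ee_pos: [0.535, -0.1878, 0.0371]
orientation: [-1.794, -2.578, 0.0]
ft_force: [-0.1, 0.6, -0.4]
finger_gap: 0.0223
grip_force: 58.9
```

Emit:
jog_arm(series=[{"x":0,"y":0,"z":0.005,"wx":0,"wy":0,"wz":0,"grip":1},{"x":0,"y":0,"z":0,"wx":0,"wy":0,"wz":0,"grip":1}])

```text
t: 40.92
ee_pos: [0.5351, -0.1878, 0.0353]
orientation: [-1.794, -2.579, 0.0]
ft_force: [-0.0, -0.0, -0.2]
finger_gap: 0.0221
grip_force: 58.9
```

Emit:
jog_arm(series=[{"x":0,"y":0,"z":0.004,"wx":0,"wy":0,"wz":0,"grip":1},{"x":0,"y":0,"z":0,"wx":0,"wy":0,"wz":0,"grip":1}])

```text
t: 41.18
ee_pos: [0.5353, -0.1879, 0.0342]
orientation: [1.794, 2.579, -0.0]
ft_force: [-1.5, -0.1, 3.4]
finger_gap: 0.0226
grip_force: 61.6
```

Emit:
jog_arm(series=[{"x":0,"y":0,"z":0,"wx":0,"wy":0,"wz":0,"grip":0.6},{"x":0,"y":0,"z":0,"wx":0,"wy":0,"wz":0,"grip":0.5},{"x":0,"y":0,"z":0,"wx":0,"wy":0,"wz":0,"grip":0.5},{"x":0,"y":0,"z":-0.03,"wx":0,"wy":0,"wz":0,"grip":0.5},{"x":0,"y":0,"z":-0.04,"wx":0,"wy":0,"wz":0,"grip":1},{"x":0,"y":0,"z":0,"wx":0,"wy":0,"wz":0,"grip":1},{"x":0,"y":0,"z":0,"wx":0,"wy":0,"wz":0,"grip":1},{"x":0,"y":0,"z":0.035,"wx":0,"wy":0,"wz":0,"grip":1},{"x":0,"y":0,"z":0.012,"wx":0,"wy":0,"wz":0,"grip":1},{"x":0,"y":0,"z":0,"wx":0,"wy":0,"wz":0,"grip":1}])

```text
t: 42.42
ee_pos: [0.5349, -0.1877, 0.0423]
orientation: [-1.793, -2.578, 0.001]
ft_force: [0.4, -0.8, -1.0]
finger_gap: -0.0002
grip_force: 0.0
```

Emit:
jog_arm(series=[{"x":0,"y":0,"z":0.004,"wx":0,"wy":0,"wz":0,"grip":1},{"x":0,"y":0,"z":0,"wx":0,"wy":0,"wz":0,"grip":1}])

```text
t: 42.68
ee_pos: [0.5351, -0.1877, 0.042]
orientation: [-1.794, -2.579, 0.0]
ft_force: [-3.6, 2.2, 11.0]
finger_gap: -0.0004
grip_force: 5.2
```

Emit:
jog_arm(series=[{"x":0,"y":0,"z":-0.08,"wx":0,"wy":0,"wz":0,"grip":0.4},{"x":0,"y":0,"z":-0.08,"wx":0,"wy":0,"wz":0,"grip":0.4}])

```text
t: 42.92
ee_pos: [0.5348, -0.1877, 0.1055]
orientation: [-1.793, -2.578, 0.001]
ft_force: [0.9, -0.6, 0.5]
finger_gap: 0.036
grip_force: 0.0
```

```bash
python3 - <<'E'
from h import *
delta([.4677,.238,.10],tool(1.571)); 
E
```

```text
t 42.92 tcp [ 0.5348 -0.1877  0.1055] x [-0.348  0.938  0.001] y [ 0.938  0.348 -0.001] z [-0.002  0.001 -1.   ] 
 q [-0.544  0.529  1.526 -0.     1.089 -0.899] F [ 0.9 -0.6  0.5] gap 0.036 0.0
shift [1.0562 0.2128 0.0147] turn [-0.017 -0.011  4.438]
```

The large bushing is home: closed fingertips touched its top at 0.042 m, as expected. Now the small one.

Emit:
jog_arm(series=[{"x":0.096,"y":0.0194,"z":0.001,"wx":0,"wy":0,"wz":0,"grip":0.4},{"x":0.096,"y":0.0194,"z":0.001,"wx":0,"wy":0,"wz":0,"grip":0.4},{"x":0.096,"y":0.0194,"z":0.001,"wx":0,"wy":0,"wz":0,"grip":0.4},{"x":0.096,"y":0.0194,"z":0.001,"wx":0,"wy":0,"wz":0,"grip":0.4},{"x":0.096,"y":0.0194,"z":0.001,"wx":0,"wy":0,"wz":0,"grip":0.4},{"x":0.096,"y":0.0194,"z":0.001,"wx":0,"wy":0,"wz":0,"grip":0.4},{"x":0.096,"y":0.0194,"z":0.001,"wx":0,"wy":0,"wz":0,"grip":0.4},{"x":0.096,"y":0.0194,"z":0.001,"wx":0,"wy":0,"wz":0,"grip":0.4},{"x":0.096,"y":0.0194,"z":0.001,"wx":0,"wy":0,"wz":0,"grip":0.4},{"x":0.096,"y":0.0194,"z":0.001,"wx":0,"wy":0,"wz":0,"grip":0.4},{"x":0.096,"y":0.0194,"z":0.001,"wx":0,"wy":0,"wz":0,"grip":0.4}])

```text
t: 44.3
ee_pos: [0.4678, 0.2391, 0.1005]
orientation: [-1.794, -2.579, 0.001]
ft_force: [0.5, 0.6, 0.3]
finger_gap: 0.0512
grip_force: 0.0
```

Emit:
jog_arm(series=[{"x":0,"y":0,"z":0.03,"wx":0,"wy":0,"wz":0.9,"grip":0.4},{"x":0,"y":0,"z":0.03,"wx":0,"wy":0,"wz":0.9,"grip":0.4},{"x":0,"y":0,"z":0.02,"wx":0,"wy":0,"wz":0.9,"grip":0.4},{"x":0,"y":0,"z":0,"wx":0,"wy":0,"wz":0.9,"grip":0.4},{"x":0,"y":0,"z":0,"wx":0,"wy":0,"wz":0.84,"grip":0.4},{"x":0,"y":0,"z":0,"wx":0,"wy":0,"wz":0,"grip":0.4}])

```text
t: 45.05
ee_pos: [0.4681, 0.2378, 0.0686]
orientation: [-2.22, -2.222, 0.001]
ft_force: [-0.3, -0.1, -0.6]
finger_gap: 0.0512
grip_force: 0.0
```

```bash
python3 - <<'E'
from h import *
delta([.4677,.238,.015],tool(1.571)); 
E
```

```text
t 45.05 tcp [0.4681 0.2378 0.0686] x [-0.001  1.    -0.   ] y [ 1.     0.001 -0.001] z [-0.001 -0.    -1.   ] 
 q [ 0.247  0.501  1.688 -0.     0.953  0.246] F [-0.3 -0.1 -0.6] gap 0.0512 0.0
shift [ 0.0005 -0.0008  0.134 ] turn [-0.012  0.004  0.006]
```

Emit:
jog_arm(series=[{"x":0,"y":-0.0008,"z":0.06,"wx":0,"wy":0,"wz":0,"grip":0.4},{"x":0,"y":0,"z":0.05,"wx":0,"wy":0,"wz":0,"grip":0.4},{"x":0,"y":0,"z":0.024,"wx":0,"wy":0,"wz":0,"grip":0.5},{"x":0,"y":0,"z":0,"wx":0,"wy":0,"wz":0,"grip":0.6},{"x":0,"y":0,"z":0,"wx":0,"wy":0,"wz":0,"grip":0.7},{"x":0,"y":0,"z":0,"wx":0,"wy":0,"wz":0,"grip":0.8},{"x":0,"y":0,"z":0,"wx":0,"wy":0,"wz":0,"grip":1},{"x":0,"y":0,"z":0,"wx":0,"wy":0,"wz":0,"grip":1}])

```text
t: 46.05
ee_pos: [0.4684, 0.238, 0.0164]
orientation: [2.221, 2.221, 0.002]
ft_force: [-1.0, -1.0, 7.1]
finger_gap: 0.019
grip_force: 58.8
```

Emit:
jog_arm(series=[{"x":0,"y":0,"z":-0.03,"wx":0,"wy":0,"wz":0,"grip":1},{"x":0,"y":0,"z":-0.08,"wx":0,"wy":0,"wz":0,"grip":1},{"x":0,"y":0,"z":-0.1,"wx":0,"wy":0,"wz":0,"grip":1},{"x":0,"y":0,"z":0,"wx":0,"wy":0,"wz":0,"grip":1}])

```text
t: 46.55
ee_pos: [0.4694, 0.2383, 0.1027]
orientation: [2.219, 2.219, 0.008]
ft_force: [0.4, 1.2, -0.7]
finger_gap: 0.0191
grip_force: 58.9
```

```bash
python3 - <<'E'
from h import *
delta([.5229,-.1537,.1],tool(1.926)); 
E
```

```text
t 46.55 tcp [0.4694 0.2383 0.1027] x [-0.     1.     0.001] y [1.    0.    0.006] z [ 0.006  0.001 -1.   ] 
 q [ 0.247  0.451  1.661 -0.     1.023  0.247] F [ 0.4  1.2 -0.7] gap 0.0191 58.9
shift [-0.9801  0.1335  0.0061] turn [ 0.075 -0.005 -4.437]
```

Emit:
jog_arm(series=[{"x":-0.089,"y":0.0125,"z":0,"wx":0,"wy":0,"wz":0,"grip":1},{"x":-0.089,"y":0.0125,"z":0,"wx":0,"wy":0,"wz":0,"grip":1},{"x":-0.089,"y":0.0125,"z":0,"wx":0,"wy":0,"wz":0,"grip":1},{"x":-0.089,"y":0.0125,"z":0,"wx":0,"wy":0,"wz":0,"grip":1},{"x":-0.089,"y":0.0125,"z":0,"wx":0,"wy":0,"wz":0,"grip":1},{"x":-0.089,"y":0.0125,"z":0,"wx":0,"wy":0,"wz":0,"grip":1},{"x":-0.089,"y":0.0125,"z":0,"wx":0,"wy":0,"wz":0,"grip":1},{"x":-0.089,"y":0.0125,"z":0,"wx":0,"wy":0,"wz":0,"grip":1},{"x":-0.089,"y":0.0125,"z":0,"wx":0,"wy":0,"wz":0,"grip":1},{"x":-0.089,"y":0.0125,"z":0,"wx":0,"wy":0,"wz":0,"grip":1},{"x":-0.089,"y":0.0125,"z":0,"wx":0,"wy":0,"wz":0,"grip":1}])

```text
t: 47.92
ee_pos: [0.5226, -0.1547, 0.0989]
orientation: [-2.22, -2.221, 0.001]
ft_force: [-0.1, -0.2, -1.3]
finger_gap: 0.0189
grip_force: 58.9
```

Emit:
jog_arm(series=[{"x":0,"y":0,"z":0.03,"wx":0,"wy":0,"wz":-0.9,"grip":1},{"x":0,"y":0,"z":0.03,"wx":0,"wy":0,"wz":-0.9,"grip":1},{"x":0,"y":0,"z":0.02,"wx":0,"wy":0,"wz":-0.9,"grip":1},{"x":0,"y":0,"z":0,"wx":0,"wy":0,"wz":-0.9,"grip":1},{"x":0,"y":0,"z":0,"wx":0,"wy":0,"wz":-0.84,"grip":1},{"x":0,"y":0,"z":0,"wx":0,"wy":0,"wz":0,"grip":1}])

```text
t: 48.68
ee_pos: [0.5226, -0.1535, 0.067]
orientation: [-1.794, -2.577, 0.001]
ft_force: [0.2, -0.6, -1.6]
finger_gap: 0.0191
grip_force: 58.9
```

```bash
python3 - <<'E'
from h import *
delta([.5229,-.1537,.048],tool(1.926)); 
E
```

```text
t 48.67 tcp [ 0.5226 -0.1535  0.067 ] x [-0.347  0.938  0.001] y [ 0.938  0.347 -0.001] z [-0.001  0.    -1.   ] 
 q [-0.501  0.54   1.628 -0.     0.976 -0.855] F [ 0.2 -0.6 -1.6] gap 0.0191 58.9
shift [-0.0007  0.0006  0.0474] turn [-0.013 -0.01  -0.006]
```

Emit:
jog_arm(series=[{"x":-0.0007,"y":0.0006,"z":0.03,"wx":0,"wy":0,"wz":0,"grip":1},{"x":0,"y":0,"z":0.015,"wx":0,"wy":0,"wz":0,"grip":1},{"x":0,"y":0,"z":0.0075,"wx":0,"wy":0,"wz":0,"grip":1},{"x":0,"y":0,"z":0,"wx":0,"wy":0,"wz":0,"grip":1}])

```text
t: 49.18
ee_pos: [0.5232, -0.1539, 0.0462]
orientation: [-1.794, -2.578, 0.001]
ft_force: [-0.4, -0.3, 0.3]
finger_gap: 0.0189
grip_force: 58.9
```

Emit:
jog_arm(series=[{"x":0,"y":0,"z":0.0075,"wx":0,"wy":0,"wz":0,"grip":1},{"x":0,"y":0,"z":0.005,"wx":0,"wy":0,"wz":0,"grip":1},{"x":0,"y":0,"z":0,"wx":0,"wy":0,"wz":0,"grip":1}])

```text
t: 49.55
ee_pos: [0.5232, -0.1539, 0.0413]
orientation: [-1.794, -2.579, 0.001]
ft_force: [-0.6, 0.4, -0.7]
finger_gap: 0.0189
grip_force: 58.9
```

In the pocket with no contact; continue down.

Emit:
jog_arm(series=[{"x":0,"y":0,"z":0.0075,"wx":0,"wy":0,"wz":0,"grip":1},{"x":0,"y":0,"z":0.0025,"wx":0,"wy":0,"wz":0,"grip":1},{"x":0,"y":0,"z":0,"wx":0,"wy":0,"wz":0,"grip":1}])

```text
t: 49.92
ee_pos: [0.5232, -0.1539, 0.0373]
orientation: [-1.794, -2.579, 0.001]
ft_force: [-0.2, -0.2, -0.5]
finger_gap: 0.0191
grip_force: 58.9
```

Emit:
jog_arm(series=[{"x":0,"y":0,"z":0.0035,"wx":0,"wy":0,"wz":0,"grip":1},{"x":0,"y":0,"z":0,"wx":0,"wy":0,"wz":0,"grip":1}])

```text
t: 50.18
ee_pos: [0.5234, -0.154, 0.0364]
orientation: [1.794, 2.579, -0.0]
ft_force: [-0.6, 1.7, 4.6]
finger_gap: 0.0187
grip_force: 59.4
```

Emit:
jog_arm(series=[{"x":0,"y":0,"z":0,"wx":0,"wy":0,"wz":0,"grip":0.6},{"x":0,"y":0,"z":0,"wx":0,"wy":0,"wz":0,"grip":0.5},{"x":0,"y":0,"z":0,"wx":0,"wy":0,"wz":0,"grip":0.5},{"x":0,"y":0,"z":-0.03,"wx":0,"wy":0,"wz":0,"grip":0.5},{"x":0,"y":0,"z":-0.05,"wx":0,"wy":0,"wz":0,"grip":0.5},{"x":0,"y":0,"z":0,"wx":0,"wy":0,"wz":0,"grip":1},{"x":0,"y":0,"z":0,"wx":0,"wy":0,"wz":0,"grip":1},{"x":0,"y":0,"z":0,"wx":0,"wy":0,"wz":0,"grip":1},{"x":0,"y":0,"z":0.045,"wx":0,"wy":0,"wz":0,"grip":1},{"x":0,"y":0,"z":0,"wx":0,"wy":0,"wz":0,"grip":1}])

```text
t: 51.42
ee_pos: [0.5229, -0.1538, 0.0491]
orientation: [-1.793, -2.577, 0.001]
ft_force: [-0.1, -1.0, 1.1]
finger_gap: -0.0001
grip_force: 0.0
```

Emit:
jog_arm(series=[{"x":0,"y":0,"z":0.005,"wx":0,"wy":0,"wz":0,"grip":1},{"x":0,"y":0,"z":0,"wx":0,"wy":0,"wz":0,"grip":1}])

```text
t: 51.68
ee_pos: [0.5232, -0.1539, 0.0481]
orientation: [-1.794, -2.579, 0.0]
ft_force: [0.2, 0.0, 0.9]
finger_gap: -0.0001
grip_force: 0.0
```

Emit:
jog_arm(series=[{"x":0,"y":0,"z":0.004,"wx":0,"wy":0,"wz":0,"grip":1},{"x":0,"y":0,"z":0,"wx":0,"wy":0,"wz":0,"grip":1}])

```text
t: 51.92
ee_pos: [0.5236, -0.1541, 0.0479]
orientation: [1.793, 2.578, -0.001]
ft_force: [-4.3, 1.1, 14.6]
finger_gap: -0.0002
grip_force: 7.2
```

Emit:
jog_arm(series=[{"x":0,"y":0,"z":-0.05,"wx":0,"wy":0,"wz":0,"grip":1},{"x":0,"y":0,"z":-0.1,"wx":0,"wy":0,"wz":0,"grip":1},{"x":0,"y":-0.05,"z":-0.1,"wx":0,"wy":0,"wz":0,"grip":1},{"x":-0.1,"y":-0.05,"z":-0.1,"wx":0,"wy":0,"wz":0,"grip":1},{"x":-0.1,"y":-0.05,"z":-0.1,"wx":0,"wy":0,"wz":0,"grip":1},{"x":-0.1,"y":-0.05,"z":0,"wx":0,"wy":0,"wz":0,"grip":1},{"x":-0.1,"y":-0.05,"z":0,"wx":0,"wy":0,"wz":0,"grip":1},{"x":-0.1,"y":-0.05,"z":0,"wx":0,"wy":0,"wz":0,"grip":1},{"x":0,"y":0,"z":0,"wx":0,"wy":0,"wz":0,"grip":1}])

```text
t: 53.05
ee_pos: [0.4793, -0.3855, 0.2256]
orientation: [-1.797, -2.575, 0.0]
ft_force: [0.0, 1.0, 0.3]
finger_gap: -0.0001
grip_force: 0.0
```

```bash
python3 - <<'E'
from h import *
a=snap('top','k_top.png'); b=snap('side','k_side.png'); st()
f=lambda im,u,v,w,h: cv2.resize(cv2.cvtColor(im[v:v+h,u:u+w],cv2.COLOR_RGB2BGR),(400,300),interpolation=2)
cv2.imwrite('pics/k.png',np.vstack([np.hstack([f(a,120,110,240,180),f(a,250,185,60,45)]),np.hstack([f(b,130,120,220,165),f(b,240,170,80,60)])]))
E
```

```text
t 53.15 tcp [ 0.4803 -0.3828  0.2261] x [-0.347  0.938  0.001] y [ 0.938  0.347 -0.   ] z [-0.001  0.001 -1.   ] 
 q [-0.863  0.517  1.212 -0.     1.413 -1.218] F [ 0.2 -0.  -0.1] gap -0.0004 0.0
```

View pics/k.png

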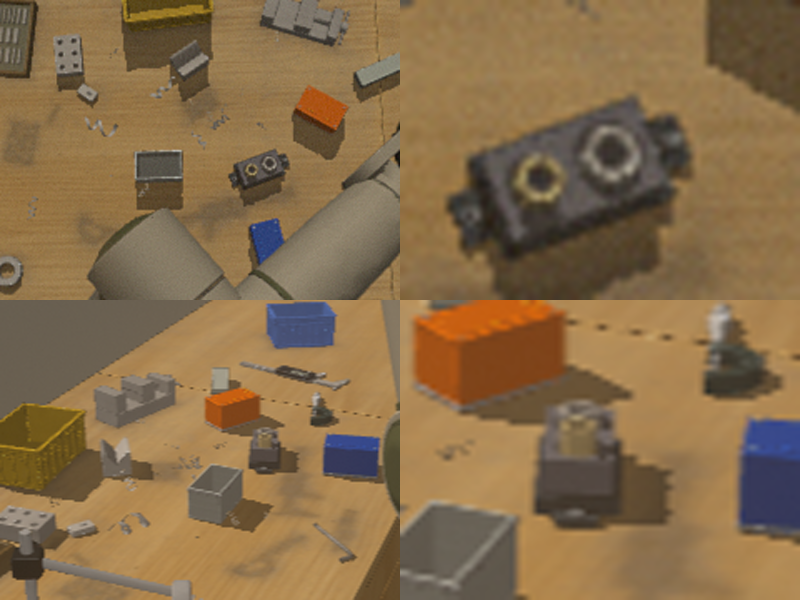

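The picture shows both bushings upright in their own pockets, brass at (540,178) and steel at (610,155). The lid lies open side up at (215,495), and the other things have not moved. I hand the job in.

```bash
python3 -c "
from h import *
print(workorder.job_done())"
```

```text
the job is handed in; nothing more can be done
None
```

The job is handed in at about 53 s: the lid lies open side up beside the case, both bushings are fully home in their own pockets, and nothing else appears to have moved; no verdict was returned.

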